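# Load polished tap bodies from the wooden rack into the plating carrier in row order

## Robot

A 6-joint arm with a two-finger parallel gripper is mounted at the origin on the work surface. World frame = base frame: x ahead of the robot, y to its left, z up, the work surface at z = 0. Lengths are in m, angles in rad, forces in N, time in s.
With the tool pointing down it reaches from about 0.375 to 0.975 m from the base axis. Payload 3.8 kg.
Tool frame: the origin (TCP) lies at the very end of the fingers, on their centre line; the grasp point (between the pads) lies behind it (bot.tcp_to_grasp is the y of the grasp point in the tool frame, in m); y points along the fingers, z is the direction in which the jaws open and shut, and the axes are right-handed (so a half turn about y gives the same grasp; the last joint's range is limited). The gripper opens to 85 mm and grips with 20 to 120 N. Pads are 22 mm wide; open, the fingers measure 114 mm over their backs; the gripper's body (76 mm by 85 mm) begins 54 mm behind the grasp point. The pads swing forward as they close: fully open they stand 13 mm farther back than shut.
Start: joints at [1.216, 0.264, 1.604, -0, 1.274, -0.037], TCP at [0.211, 0.641, 0.231] pointing down, gripper open.
Joint ranges: [-2.63, 2.63], [-0.94, 2.18], [0.31, 2.57], [-1.31, 4.45], [0, 2.66], [-2.55, 2.55]. Speed limits (rad/s): [2.57, 2.57, 3.14, 3.14, 3.14, 3.14].

## Interface

Orientations are given as a rotation vector (axis times angle).
In Python, from workcell import bot, optics, workorder gives the robot as it stands.
- The arm moves only by the shell command python3 -m handwheel 'ROWS' [FORCE]. ROWS is JSON, a list of rows, each a list of 7 numbers: the shift along the tool's x, y, z in m, then the turn, a rotation vector about the tool's x, y, z in rad, then the opening, from 0 (shut) to 1 (fully open). A call has 1 to 8 rows; each row shifts and turns the commanded pose from where the row before left it, along the tool's axes as they then stand; what a row does not reach is not made up. A row lasts 1/8 s, in which the tool goes at most 62.5 mm and 10.7 degrees, less where a joint would pass 70% of its speed; a pose out of reach is approached as far as the arm can. A call with a gripper value outside its range is refused whole. The fingers move at their own pace and stop on an object; FORCE is the grip in N (left out, the last holds). Time passes only in rows, so rows that do not move let the fingers close. It gives the time, the measured TCP pose, the force and the opening at its end, in the units of the state.
- bot.read_state(): the state, without advancing time (a new reading comes with each control period).
- optics.read_camera(name): name is "scene" or "side" or "wrist"; returns a dict with "image" (480x640x3 uint8, red, green, blue), "z_map" (480x640 float32, m along the optical axis (not along the pixel's ray), 0 where there is no reading), "mtx" (3x3 intrinsics, pixels), "world_from_camera" (4x4, takes a point from camera to world coordinates); the wrist camera has in their place "hand_eye" (4x4, takes a point from camera to tool coordinates, whose origin is the TCP and whose axes are the tool frame's). Camera axes: x right, y down, z forward; pixel columns grow to the right and rows downward; lengths in m; the calibration is good to about 2 mm. A picture is of the moment at which its call begins: read the wrist's pose just before it.
- workorder.finish_job(): hands the job in, once; it reports no verdict.
The state is a dict: "time": time; "q": joint angles; "joint_vel": joint speeds; "joint_torque": joint torques, N m; "tool_pos": TCP position; "tcp_rot": TCP orientation; "wrist_force": force on the tool from outside, world axes, zero at the start; "torque": the same for the moment, N m; "width": opening from 0.0 (shut) to 1.0 (fully open).
Only numpy, scipy, OpenCV 4.12 (cv2) and the standard library are available. Lean on these libraries where they do the work, as an engineer would, in place of code of your own. Each camera call takes 0.05 s, during which the arm holds its last target.

## Task

Move the four polished brass tap bodies from the black cups on the wooden rack into the four cells of the grey steel carrier, keeping their row order counted from the carrier's handle: the body that starts at the robot's right-hand end of the rack (the smallest y) goes into the cell next to the handle, its neighbour into the next cell, and so on, so that the leftmost ends up farthest from the handle. Set each one down gently, standing upright and flat in its cell, never tip one over, and leave the bar of compound, the tin and the spare wheel where they are.

Things in the scene. Friction and masses are not known exactly. Their poses are not given: they have to be found in the camera images.
- pillar_mid (a point): Polished tap body, loose: plain straight brass pillar with a bevelled top, 112 mm tall; above its foot the stem is 30 mm in diameter up to 100 mm. Stands upright on a round foot 44 mm in diameter and 8 mm high; round about its upright z axis. Weighs 0.2 to 0.6 kg. This point: on its axis, half-way up (56 mm above its underside).
- ball_mid (a point): Polished tap body, loose: brass body with a ball-shaped head, 100 mm tall; stem 26 mm in diameter from 8 to 66 mm up, then the head, 42 mm at its widest, 82 mm up. Stands upright on a round foot 44 mm in diameter and 8 mm high; round about its upright z axis. Weighs 0.2 to 0.6 kg. This point: on its axis, half-way up (50 mm above its underside).
- step_mid (a point): Polished tap body, loose: brass stepped body, 90 mm tall; 38 mm in diameter from 8 to 20 mm up, then a thin stem of 24 mm to the flat top. Stands upright on a round foot 44 mm in diameter and 8 mm high; round about its upright z axis. Weighs 0.2 to 0.6 kg. This point: on its axis, half-way up (45 mm above its underside).
- spool_mid (a point): Polished tap body, loose: brass spool, the shortest, 76 mm tall; stem 28 mm in diameter from 8 to 64 mm up, then a flat head of 44 mm, 12 mm thick. Stands upright on a round foot 44 mm in diameter and 8 mm high; round about its upright z axis. Weighs 0.2 to 0.6 kg. This point: on its axis, half-way up (38 mm above its underside).
- cup1: One of four identical black round cups fixed in a row on the wooden rack (board 90 x 330 mm, 20 mm thick), 75 mm apart; this is the one in which the tap body "pillar" starts. It stays where it is. Outer diameter 66 mm, inner 58 mm, 10 mm high, inner floor 4 mm above its underside. Origin: centre of its underside, 20 mm above the table; x across the row, y along the row (roughly world y). Which cup is where in the row changes from start to start.
- cup2: One of four identical black round cups fixed in a row on the wooden rack (board 90 x 330 mm, 20 mm thick), 75 mm apart; this is the one in which the tap body "ball" starts. It stays where it is. Outer diameter 66 mm, inner 58 mm, 10 mm high, inner floor 4 mm above its underside. Origin: centre of its underside, 20 mm above the table; x across the row, y along the row (roughly world y). Which cup is where in the row changes from start to start.
- cup3: One of four identical black round cups fixed in a row on the wooden rack (board 90 x 330 mm, 20 mm thick), 75 mm apart; this is the one in which the tap body "step" starts. It stays where it is. Outer diameter 66 mm, inner 58 mm, 10 mm high, inner floor 4 mm above its underside. Origin: centre of its underside, 20 mm above the table; x across the row, y along the row (roughly world y). Which cup is where in the row changes from start to start.
- cup4: One of four identical black round cups fixed in a row on the wooden rack (board 90 x 330 mm, 20 mm thick), 75 mm apart; this is the one in which the tap body "spool" starts. It stays where it is. Outer diameter 66 mm, inner 58 mm, 10 mm high, inner floor 4 mm above its underside. Origin: centre of its underside, 20 mm above the table; x across the row, y along the row (roughly world y). Which cup is where in the row changes from start to start.
- carrier: Grey steel carrier, fixed: 82 mm (its x) by 307 mm (its y), with four square cells in a row along its y axis, centres at x = 0 and y = -112.5, -37.5, +37.5 and +112.5 mm. Each cell is 68 x 68 mm inside; floor 12 mm above the table, low walls 7 mm thick rising to 20 mm. Origin: centre of its underside, on the table; z up. Wooden rack and carrier lie one behind the other, roughly parallel, either one nearer the robot.
- lead: Handle end of the carrier, fixed: end plate 82 x 50 mm, 12 mm thick, with an upright steel D-handle (bar 10 mm thick, 64 mm wide along x, top 50 mm above the table). It sits at one end of the row of cells, either the carrier's +y or its -y end, 180 mm from the carrier's centre; the other end has a bare plate. Origin: centre of its underside.
- bar: Bystander: reddish bar of polishing compound, 50 x 130 x 45 mm, lying on the table. Not to be moved. Origin: centre of its underside.
- tin: Bystander: steel tin, 70 mm in diameter, 90 mm tall, standing on the table. Not to be moved. Origin: centre of its underside.
- wheel: Bystander: spare grey abrasive wheel, 120 mm in diameter, 26 mm thick, lying flat on the table. Not to be moved. Origin: centre of its underside.
Mind the look-alikes: they are no part of the job. What is shaped like the lead but green is not meant.

How it is judged:
At the end, for the whole second after the job is handed in: Each body stands released, at rest, in its own cell: foot on the floor (+4/-6 mm), tilt under 0.1 rad, one per cell, none on a wall or end plate; counted from the handle they come in the order of their starting cups from smallest to largest y (z of pillar_mid in the frame of carrier between 0.062 and 0.072 m and angle between each of pillar_mid, ball_mid, step_mid, spool_mid's own z axis and vertical below 0.1 rad and horizontal distance between each of pillar_mid, ball_mid, step_mid, spool_mid and carrier below 0.13 m and linear speed of each of pillar, ball, step, spool below 0.02 m/s and z of ball_mid in the frame of carrier between 0.056 and 0.066 m and z of step_mid in the frame of carrier between 0.051 and 0.061 m and z of spool_mid in the frame of carrier between 0.044 and 0.054 m and ((y of cup2 in the frame of cup1 below 0 m and ((horizontal distance between ball_mid and lead below 0.105 m and horizontal distance between pillar_mid and lead above 0.105 m) or (horizontal distance between ball_mid and lead below 0.18 m and horizontal distance between pillar_mid and lead above 0.18 m) or (horizontal distance between ball_mid and lead below 0.255 m and horizontal distance between pillar_mid and lead above 0.255 m))) or (y of cup2 in the frame of cup1 above 0 m and ((horizontal distance between pillar_mid and lead below 0.105 m and horizontal distance between ball_mid and lead above 0.105 m) or (horizontal distance between pillar_mid and lead below 0.18 m and horizontal distance between ball_mid and lead above 0.18 m) or (horizontal distance between pillar_mid and lead below 0.255 m and horizontal distance between ball_mid and lead above 0.255 m)))) and ((y of cup3 in the frame of cup1 below 0 m and ((horizontal distance between step_mid and lead below 0.105 m and horizontal distance between pillar_mid and lead above 0.105 m) or (horizontal distance between step_mid and lead below 0.18 m and horizontal distance between pillar_mid and lead above 0.18 m) or (horizontal distance between step_mid and lead below 0.255 m and horizontal distance between pillar_mid and lead above 0.255 m))) or (y of cup3 in the frame of cup1 above 0 m and ((horizontal distance between pillar_mid and lead below 0.105 m and horizontal distance between step_mid and lead above 0.105 m) or (horizontal distance between pillar_mid and lead below 0.18 m and horizontal distance between step_mid and lead above 0.18 m) or (horizontal distance between pillar_mid and lead below 0.255 m and horizontal distance between step_mid and lead above 0.255 m)))) and ((y of cup3 in the frame of cup2 below 0 m and ((horizontal distance between step_mid and lead below 0.105 m and horizontal distance between ball_mid and lead above 0.105 m) or (horizontal distance between step_mid and lead below 0.18 m and horizontal distance between ball_mid and lead above 0.18 m) or (horizontal distance between step_mid and lead below 0.255 m and horizontal distance between ball_mid and lead above 0.255 m))) or (y of cup3 in the frame of cup2 above 0 m and ((horizontal distance between ball_mid and lead below 0.105 m and horizontal distance between step_mid and lead above 0.105 m) or (horizontal distance between ball_mid and lead below 0.18 m and horizontal distance between step_mid and lead above 0.18 m) or (horizontal distance between ball_mid and lead below 0.255 m and horizontal distance between step_mid and lead above 0.255 m)))) and ((y of cup4 in the frame of cup1 below 0 m and ((horizontal distance between spool_mid and lead below 0.105 m and horizontal distance between pillar_mid and lead above 0.105 m) or (horizontal distance between spool_mid and lead below 0.18 m and horizontal distance between pillar_mid and lead above 0.18 m) or (horizontal distance between spool_mid and lead below 0.255 m and horizontal distance between pillar_mid and lead above 0.255 m))) or (y of cup4 in the frame of cup1 above 0 m and ((horizontal distance between pillar_mid and lead below 0.105 m and horizontal distance between spool_mid and lead above 0.105 m) or (horizontal distance between pillar_mid and lead below 0.18 m and horizontal distance between spool_mid and lead above 0.18 m) or (horizontal distance between pillar_mid and lead below 0.255 m and horizontal distance between spool_mid and lead above 0.255 m)))) and ((y of cup4 in the frame of cup2 below 0 m and ((horizontal distance between spool_mid and lead below 0.105 m and horizontal distance between ball_mid and lead above 0.105 m) or (horizontal distance between spool_mid and lead below 0.18 m and horizontal distance between ball_mid and lead above 0.18 m) or (horizontal distance between spool_mid and lead below 0.255 m and horizontal distance between ball_mid and lead above 0.255 m))) or (y of cup4 in the frame of cup2 above 0 m and ((horizontal distance between ball_mid and lead below 0.105 m and horizontal distance between spool_mid and lead above 0.105 m) or (horizontal distance between ball_mid and lead below 0.18 m and horizontal distance between spool_mid and lead above 0.18 m) or (horizontal distance between ball_mid and lead below 0.255 m and horizontal distance between spool_mid and lead above 0.255 m)))) and ((y of cup4 in the frame of cup3 below 0 m and ((horizontal distance between spool_mid and lead below 0.105 m and horizontal distance between step_mid and lead above 0.105 m) or (horizontal distance between spool_mid and lead below 0.18 m and horizontal distance between step_mid and lead above 0.18 m) or (horizontal distance between spool_mid and lead below 0.255 m and horizontal distance between step_mid and lead above 0.255 m))) or (y of cup4 in the frame of cup3 above 0 m and ((horizontal distance between step_mid and lead below 0.105 m and horizontal distance between spool_mid and lead above 0.105 m) or (horizontal distance between step_mid and lead below 0.18 m and horizontal distance between spool_mid and lead above 0.18 m) or (horizontal distance between step_mid and lead below 0.255 m and horizontal distance between spool_mid and lead above 0.255 m))))); the robot touches nothing.
It fails at once if a tap body is tipped over (angle between any of pillar_mid, ball_mid, step_mid, spool_mid's own z axis and vertical above 0.6 rad).
It fails at once if a tap body is dropped into the carrier (faster than 0.5 m/s within 20 mm of the cell floor) ((horizontal distance between pillar_mid and carrier below 0.13 m and z of pillar_mid in the frame of carrier below 0.088 m and linear speed of pillar above 0.5 m/s) or (horizontal distance between ball_mid and carrier below 0.13 m and z of ball_mid in the frame of carrier below 0.082 m and linear speed of ball above 0.5 m/s) or (horizontal distance between step_mid and carrier below 0.13 m and z of step_mid in the frame of carrier below 0.077 m and linear speed of step above 0.5 m/s) or (horizontal distance between spool_mid and carrier below 0.13 m and z of spool_mid in the frame of carrier below 0.07 m and linear speed of spool above 0.5 m/s)).
It fails at once if a bystander (compound bar, tin, spare wheel) is moved by more than 30 mm (distance of any of bar, tin, wheel from where it was at the start of the episode above 0.03 m).
It also fails if it takes over 104 s, if anything falls off the work surface, if the arm or the gripper's body presses on something with over 40 N, if the wrist force passes 120 N, or if a joint passes its speed limit or range.

## Working session

There is one attempt and no reset: what is moved stays moved. The work goes in short steps, Python scripts to look and compute and a shell command to move; the robot and the scene stay as the last step left them, time stands still between calls to the robot, and variables do not carry over. Pictures are saved under pics/ and viewed, and the job is handed in when it is done.

```bash
ls; mkdir -p pics
python3 - <<'E'
from workcell import bot, optics
import cv2,numpy as np
print(bot.read_state()); print(bot.tcp_to_grasp)
for n in("scene","side"):
    c=optics.read_camera(n); cv2.imwrite(f"pics/{n}0.png",c["image"][...,::-1]); print(c["mtx"],c["world_from_camera"])
E
```

```text
pics
{'time': 0.0, 'q': array([ 1.21610345e+00,  2.64736566e-01,  1.60534841e+00,  1.01042482e-05,
        1.27369245e+00, -3.69197360e-02]), 'joint_vel': array([ 1.82069762e-03, -1.42230366e-03,  2.50826194e-03, -1.43692505e-03,
        7.86898582e-05, -2.81468262e-04]), 'joint_torque': array([-2.56780422e-04, -5.15093887e+01, -3.67324555e+01, -1.61762696e-04,
        1.24312582e-02, -5.47512883e-06]), 'tool_pos': array([0.21066794, 0.64053088, 0.22998701]), 'tcp_rot': array([-1.55851576,  0.24980672, -0.24912159]), 'wrist_force': array([-0.51251852, -0.07233527,  0.14650945]), 'torque': array([-0.01377108,  0.00458226, -0.01898385]), 'width': 1.0009551143992794}
-0.0187
[[472.46114003   0.         319.74438117]
 [  0.         472.46114003 242.62797743]
 [  0.           0.           1.        ]] [[ 0.04765966  0.81544489 -0.5768693   1.11481909]
 [ 0.99884738 -0.04220185  0.02286729 -0.02537942]
 [-0.00569793 -0.57729424 -0.81651632  0.95557574]
 [ 0.          0.          0.          1.        ]]
[[572.77415283   0.         323.96806724]
 [  0.         572.77415283 236.47084793]
 [  0.           0.           1.        ]] [[-0.70414598 -0.54743415  0.45221046 -0.19485515]
 [-0.71002974  0.53746157 -0.45496465  0.69408635]
 [ 0.00601744 -0.6414444  -0.76714593  1.27442468]
 [ 0.          0.          0.          1.        ]]
```

View pics/scene0.png

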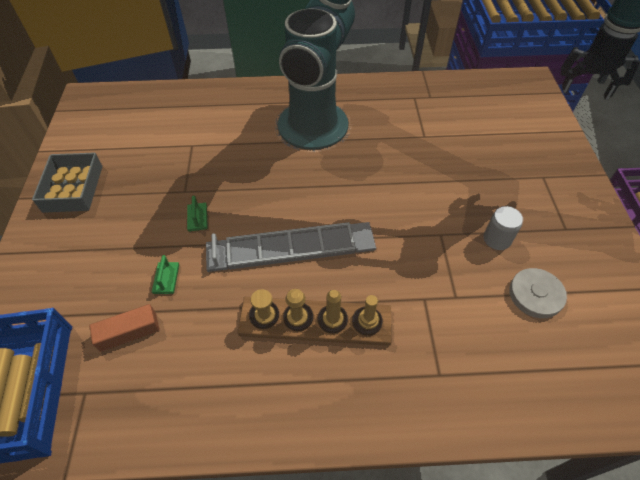

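View pics/side0.png

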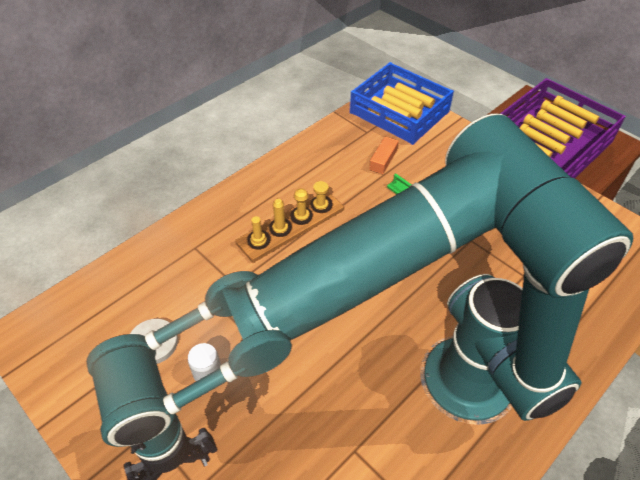

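The bodies, from left to right (smallest y first), are the spool (262,305), ball (296,308), pillar (333,312) and step (370,315). The grey handle is at (213,250), at the carrier's −y end. Two look-alikes are green, at (197,215) and (166,277). I'll confirm with an enlarged crop and a height map.

```bash
cat > h.py <<'E'
from workcell import bot, optics
import cv2,numpy as np
from scipy.spatial.transform import Rotation as R
def cloud(n="scene"):
    c=optics.read_camera(n); z=c["z_map"]; K=c["mtx"]
    v,u=np.mgrid[:480,:640]
    P=np.stack([(u-K[0,2])/K[0,0]*z,(v-K[1,2])/K[1,1]*z,z],-1)
    if n=="wrist":
        T=np.eye(4); s=bot.read_state(); T[:3,:3]=R.from_rotvec(s["tcp_rot"]).as_matrix(); T[:3,3]=s["tool_pos"]; T=T@c["hand_eye"]
    else: T=c["world_from_camera"]
    W=P@T[:3,:3].T+T[:3,3]; W[z<=0]=np.nan
    return c["image"],W,T
E
python3 - <<'E'
from h import *
im,W,T=cloud()
cv2.imwrite("pics/crop0.png",cv2.resize(im[190:360,140:410,::-1],None,fx=2.9,fy=2.9,interpolation=cv2.INTER_CUBIC))
# height map 1mm: x .3...9, y -.4...3
m=np.isfinite(W[...,2])
x,y,z=W[m].T
print("table z",np.median(z[(abs(z)<.01)]))
H=np.full((600,800),0.);i=((x-.3)/.001).astype(int);j=((y+.5)/.001).astype(int)
k=(i>=0)&(i<600)&(j>=0)&(j<800); np.maximum.at(H,(i[k],j[k]),z[k])
H=cv2.dilate(H.astype(np.float32),np.ones((3,3)))
cv2.imwrite("pics/hm0.png",cv2.applyColorMap((np.clip(H/.14,0,1)*255).astype(np.uint8),cv2.COLORMAP_JET))
E
```

```text
table z -0.001033924065767855
```

View pics/crop0.png

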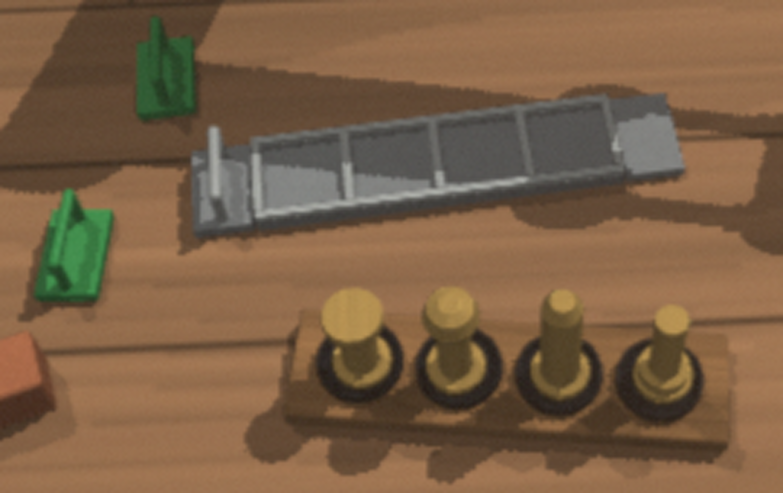

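View pics/hm0.png

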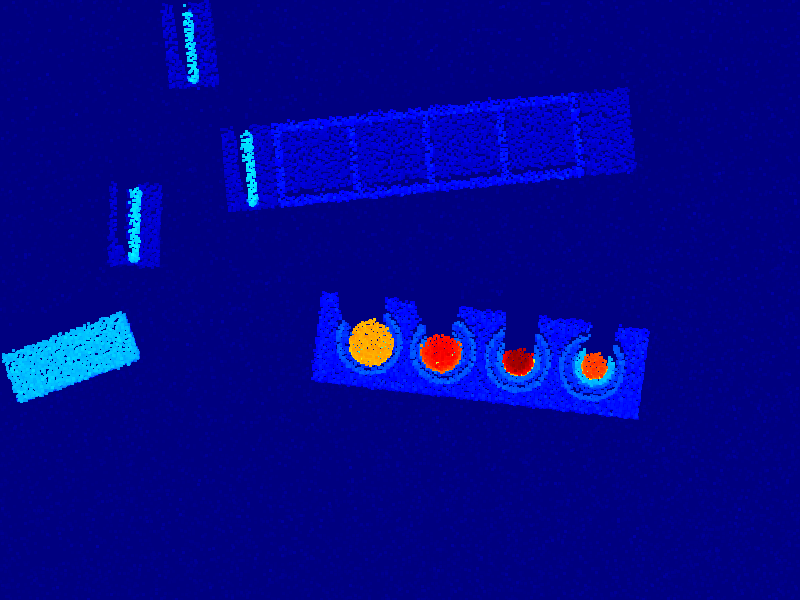

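The crop confirms it: the grey handle plate is at the carrier's left (−y) end, the green parts are separate, and the order along y is spool, ball, pillar, step. Next I'll fit positions.

Run:
```python
from h import *
im,W,T=cloud()
P=W[np.isfinite(W[...,2])]; P[:,2]+=.001
x,y,z=P.T
k=(z>.008)&(z<.030)&(x>.36)&(x<.53)&(y>-.3)&(y<.16)
Q=P[k]
k2=Q[:,0]> .3
r=cv2.minAreaRect((Q[:,:2]*1000).astype(np.float32)); print("carrier",r)
c=np.array(r[0])/1000
k=(z>.042)&(z<.06)&(x>.4)&(x<.53)&(y>-.29)&(y<-.22); print("handle",P[k].mean(0), P[k][:,:2].min(0),P[k][:,:2].max(0))
k=(z>.01)&(z<.024)&(x>.57)&(x<.74)&(y>-.2)&(y<.16)
r=cv2.minAreaRect((P[k][:,:2]*1000).astype(np.float32)); print("rack",r)
for n,y0,h in(("spool",-.13,.100),("ball",-.06,.124),("pillar",.018,.136),("step",.094,.114)):
    k=(abs(z-h)<.006)&(abs(y-y0)<.04)&(x>.58)&(x<.72)
    print(n,k.sum(),P[k].mean(0),cv2.minEnclosingCircle((P[k][:,:2]*1000).astype(np.float32)))
s=bot.read_state(); print(R.from_rotvec(s["tcp_rot"]).as_matrix())
for n,(a,b,c2,d) in {"tin":(.35,.55,.25,.5),"wheel":(.5,.7,.3,.6)}.items():
    k=(z>.015)&(x>a)&(x<b)&(y>c2)&(y<d); print(n,P[k].mean(0) if k.any() else 0)
```

```text
carrier ((419.10040283203125, -82.62623596191406), (152.56471252441406, 427.0497131347656), 5.0235161781311035)
handle [ 0.46848551 -0.25003494  0.0484862 ] [ 0.43354253 -0.2588057 ] [ 0.50426884 -0.24358301]
rack ((654.572021484375, -19.783538818359375), (329.2980041503906, 92.60106658935547), 83.51407623291016)
spool 327 [ 0.64368774 -0.12883439  0.09963023] ((642.6826171875, -129.25521850585938), 22.41055679321289)
ball 188 [ 0.65277173 -0.05841933  0.12184246] ((652.5982666015625, -58.64311599731445), 17.493045806884766)
pillar 99 [0.66095549 0.01850484 0.13433354] ((660.134521484375, 17.887779235839844), 12.144850730895996)
step 112 [0.66663488 0.09442085 0.11357236] ((665.890625, 94.52713775634766), 12.382882118225098)
[[ 9.49935460e-01 -5.15296012e-04  3.12445765e-01]
 [-3.12446186e-01 -1.39897469e-03  9.49934431e-01]
 [-5.23937081e-05 -9.99998889e-01 -1.48993793e-03]]
tin [0.4635726  0.43199725 0.0691287 ]
wheel [0.61398862 0.48539754 0.02238219]
```

Run:
```python
from h import *
im,W,T=cloud()
P=W[np.isfinite(W[...,2])]; P[:,2]+=.001
x,y,z=P.T
k=(z>.007)&(z<.055)&(x>.37)&(x<.53)&(y>-.281)&(y<.16)
r=cv2.minAreaRect((P[k][:,:2]*1000).astype(np.float32)); print("carrier",r)
c=np.array(r[0]); a=np.deg2rad(r[2]); print(cv2.boxPoints(r))
w,h=r[1]; d=np.array([np.cos(a),np.sin(a)]) if w>h else np.array([-np.sin(a),np.cos(a)])
d*=np.sign(d[1]); print(d)
for t in(-180,-112.5,-37.5,37.5,112.5): print(t,c+t*d)
# wall check: crosswalls
Q=P[k&(z>.0165)&(z<.03)]*1000; t=(Q[:,:2]-c)@d; s=(Q[:,:2]-c)@[-d[1],d[0]]
m=abs(s)<28
hist,e=np.histogram(t[m],np.arange(-170,170,2)); print([(int(e[i]),int(v)) for i,v in enumerate(hist) if v>10])
hist,e=np.histogram(s[abs(t)<150],np.arange(-46,46,2)); print([(int(e[i]),int(v)) for i,v in enumerate(hist) if v>10])
```

```text
carrier ((449.0526428222656, -71.64031982421875), (87.28125, 409.2466125488281), 5.8008246421813965)
[[ 384.9541   127.52438]
 [ 426.3169  -279.62662]
 [ 513.1512  -270.80502]
 [ 471.7884   136.34598]]
[-0.10107062  0.99487925]
-180 [ 467.24535374 -250.71858559]
-112.5 [ 460.42308715 -183.56423593]
-37.5 [ 452.84279093 -108.94829186]
37.5 [445.26249471 -34.33234779]
112.5 [437.6821985   40.28359628]
[(-154, 11), (-152, 14), (-150, 16), (-148, 14), (-78, 15), (-76, 17), (-74, 14), (-4, 12), (-2, 15), (0, 15), (2, 12), (72, 16), (74, 17), (76, 17), (146, 15), (148, 12), (150, 15)]
[(-44, 20), (-42, 91), (-40, 98), (-38, 81), (-36, 73), (-34, 29), (-28, 13), (-10, 13), (0, 11), (6, 14), (12, 11), (24, 13), (30, 14), (32, 58), (34, 96), (36, 84), (38, 63), (40, 37)]
```

```bash
python3 -m handwheel '[[0,0,0,0,0.157,0,1],[0,0,0,0,0.157,0,1],[0,0,0,0,0.157,0,1],[0,0,0,0,0.157,0,1],[0,0,0,0,0.157,0,1],[0,0,0,0,0.157,0,1],[0,0,0,0,0.157,0,1],[0,0,0,0,0.153,0,1]]' 40
cat > st.py <<'E'
from h import *
import sys
s=bot.read_state(); M=R.from_rotvec(s["tcp_rot"]).as_matrix(); p=s["tool_pos"]
print("t",round(s["time"],2),"p",p.round(4),"F",s["wrist_force"].round(1),"w",round(s["width"],3),"q",s["q"].round(2))
print("zang",np.degrees(np.arctan2(M[1,2],M[0,2])).round(2),"ydown",M[:,1].round(4))
if len(sys.argv)>3: print("tool shift mm",(M.T@(np.array(sys.argv[1:4],float)-p)*1000).round(1))
E
python3 st.py .643 -.129 .2
```

```text
time: 1.25
tool_pos: [0.2108, 0.6411, 0.2311]
tcp_rot: [-1.208, 1.212, -1.212]
wrist_force: [-0.2, 0.3, 0.1]
width: 0.998
t 1.25 p [0.2108 0.6411 0.2311] F [-0.2  0.3  0.1] w 0.998 q [1.22 0.26 1.6  0.   1.27 1.22]
zang -0.23 ydown [-2.e-04 -4.e-04 -1.e+00]
tool shift mm [768.3  31.3 435.3]
```

```bash
python3 -m handwheel '[[0.051,0,0.029,0,0,0,1],[0.051,0,0.029,0,0,0,1],[0.051,0,0.029,0,0,0,1],[0.051,0,0.029,0,0,0,1],[0.051,0,0.029,0,0,0,1],[0.051,0,0.029,0,0,0,1],[0.051,0,0.029,0,0,0,1],[0.051,0,0.029,0,0,0,1]]'; python3 -m handwheel '[[0.051,0,0.029,0,0,0,1],[0.051,0,0.029,0,0,0,1],[0.051,0,0.029,0,0,0,1],[0.051,0,0.029,0,0,0,1],[0.051,0,0.029,0,0,0,1],[0.051,0,0.029,0,0,0,1],[0.051,0,0.029,0,0,0,1],[0,0,0,0,0,0,1]]'; python3 st.py .643 -.129 .2
python3 - <<'E'
from h import *
im,W,T=cloud("wrist"); cv2.imwrite("pics/w1.png",im[...,::-1])
c=optics.read_camera("wrist"); print(c["mtx"],c["hand_eye"])
E
```

```text
time: 2.25
tool_pos: [0.444, 0.2317, 0.2315]
tcp_rot: [-1.209, 1.208, -1.208]
wrist_force: [0.9, 0.9, -0.3]
width: 0.997
time: 3.25
tool_pos: [0.6478, -0.1273, 0.2305]
tcp_rot: [-1.208, 1.211, -1.212]
wrist_force: [0.0, 0.4, 1.1]
width: 1.001
t 3.25 p [ 0.6478 -0.1273  0.2305] F [0.  0.4 1.1] w 1.001 q [-0.23  0.24  1.64 -0.    1.27 -0.23]
zang -0.2 ydown [-1.e-04 -9.e-04 -1.e+00]
tool shift mm [ 1.7 30.5 -4.8]
[[359.99383934   0.         317.26487059]
 [  0.         359.99383934 238.26458342]
 [  0.           0.           1.        ]] [[ 8.40695200e-05  9.50047912e-01  3.12104081e-01 -7.85597165e-02]
 [ 4.64466516e-05 -3.12104085e-01  9.50047914e-01 -1.42830559e-01]
 [ 9.99999995e-01 -6.53738826e-05 -7.03649850e-05 -3.71411835e-04]
 [ 0.00000000e+00  0.00000000e+00  0.00000000e+00  1.00000000e+00]]
```

View pics/w1.png

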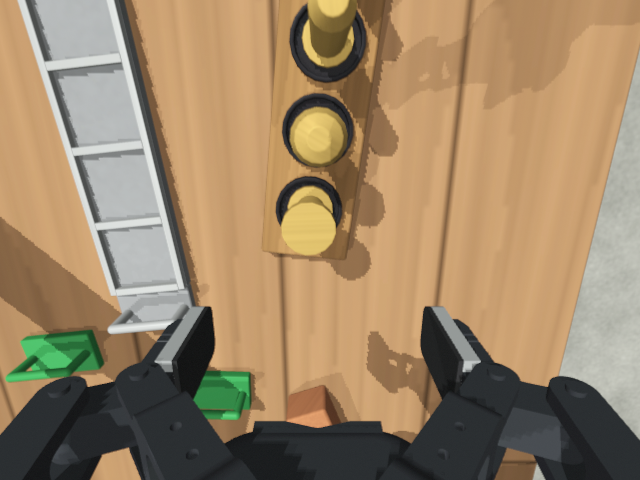

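The wrist view shows the spool top at (308,228), the ball at (318,135), the pillar at (330,15) and the carrier at upper left, with the jaws opening across the row. I'll cross-check the positions with the wrist depth.

Run:
```python
from h import *
im,W,T=cloud("wrist")
P=W[:300][np.isfinite(W[:300,:,2])]
x,y,z=P.T
print(np.median(z[abs(z)<.008]))
for n,y0,h in(("spool",-.13,.100),("ball",-.06,.122),("pillar",.018,.136)):
    k=(abs(z-h)<.006)&(abs(y-y0)<.04)&(x>.58)&(x<.72)
    print(n,k.sum(),P[k].mean(0).round(4),cv2.minEnclosingCircle((P[k][:,:2]*1000).astype(np.float32)) if k.any() else 0)
k=(z>.0165)&(z<.025)&(x>.37)&(x<.53)&(y>-.225)
c=np.array([450,-71.6]);d=np.array([-.101,.995])
Q=P[k]*1000; t=(Q[:,:2]-c)@d; s=(Q[:,:2]-c)@[d[1],-d[0]]
h,e=np.histogram(t[abs(s)<28],np.arange(-170,60,2)); print([(int(e[i]),int(v)) for i,v in enumerate(h) if v>10])
for a,b in((-150,-80),(-70,0)):
  m=(t>a)&(t<b); h,e=np.histogram(s[m],np.arange(-46,46,2)); print([(int(e[i]),int(v)) for i,v in enumerate(h) if v>10])
```

```text
0.0005571263304640361
spool 2278 [ 0.6405 -0.1294  0.1004] ((640.2491455078125, -130.38636779785156), 22.111713409423828)
ball 2130 [ 0.6485 -0.0596  0.1219] ((648.6116333007812, -60.16423034667969), 18.023271560668945)
pillar 1180 [0.6565 0.0138 0.135 ] ((656.776123046875, 16.038734436035156), 12.706278800964355)
[(-156, 18), (-154, 62), (-152, 83), (-150, 114), (-148, 49), (-80, 99), (-78, 98), (-76, 108), (-74, 103), (-6, 58), (-4, 120), (-2, 125), (0, 125)]
[(-44, 81), (-42, 116), (-40, 107), (-38, 209), (30, 31), (32, 122), (34, 121), (36, 168), (38, 53)]
[(-44, 119), (-42, 133), (-40, 148), (-38, 233), (-36, 12), (-34, 12), (-28, 13), (-24, 12), (-22, 12), (-14, 13), (-10, 13), (-8, 14), (-4, 12), (0, 12), (2, 12), (6, 12), (8, 11), (12, 11), (16, 13), (20, 12), (24, 12), (30, 60), (32, 149), (34, 140), (36, 200), (38, 56)]
```

```bash
python3 -m handwheel '[[0.003,0.02,-0.007,0,0,0,1],[0,0.045,0,0,0,0,1],[0,0.045,0,0,0,0,1],[0,0.03,0,0,0,0,1],[0,0,0,0,0,0,1]]'; python3 st.py .641 -.130 .047
python3 - <<'E'
from h import *
cv2.imwrite("pics/w2.png",optics.read_camera("wrist")["image"][...,::-1])
E
```

```text
time: 4.03
tool_pos: [0.6352, -0.1243, 0.0867]
tcp_rot: [-1.215, 1.215, -1.202]
wrist_force: [-0.2, -0.2, -0.2]
width: 0.997
t 4.03 p [ 0.6352 -0.1243  0.0867] F [-0.2 -0.2 -0.2] w 0.997 q [-0.23  0.34  1.79  0.    1.02 -0.23]
zang 0.14 ydown [-0.0086  0.002  -1.    ]
tool shift mm [ 5.8 39.7  6.1]
```

View pics/w2.png

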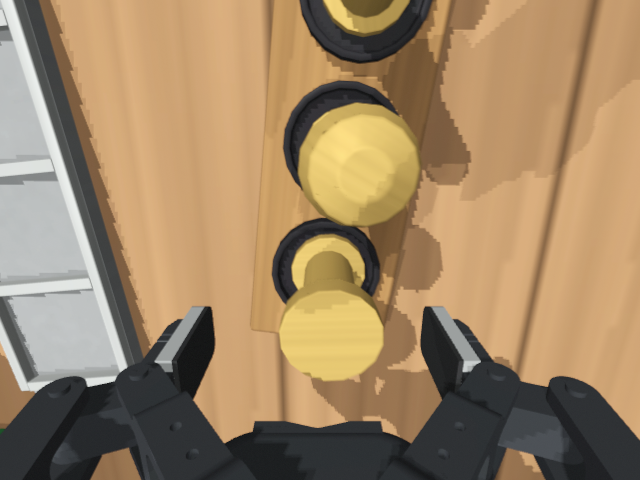

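The jaws straddle the spool, whose top is at (331,330), but they sit about 6 mm short in x and y. I'll correct that before going lower.

```bash
python3 -m handwheel '[[0.006,0,0.006,0,0,0,1],[0,0,0,0,0,0,1]]'; python3 st.py .641 -.130 .047
python3 - <<'E'
from h import *
im,W,T=cloud("wrist")
P=W[np.isfinite(W[...,2])]
x,y,z=P.T
k=(abs(z-.1)<.004)&(abs(y+.13)<.035)&(abs(x-.64)<.03); print(k.sum(),P[k].mean(0),cv2.minEnclosingCircle((P[k][:,:2]*1000).astype(np.float32)))
E
```

```text
time: 4.32
tool_pos: [0.6478, -0.1332, 0.0938]
tcp_rot: [-1.207, 1.205, -1.212]
wrist_force: [-0.2, 0.4, 0.4]
width: 1.0
t 4.33 p [ 0.6478 -0.1332  0.0938] F [-0.2  0.4  0.4] w 1.0 q [-0.24  0.35  1.76 -0.    1.03 -0.24]
zang 0.05 ydown [ 0.0045 -0.0013 -1.    ]
tool shift mm [-3.2 46.7 -7.1]
7432 [ 0.64007322 -0.12965105  0.09979221] ((640.1700439453125, -131.2330780029297), 22.329246520996094)
```

```bash
for i in 1 2 3; do python3 -m handwheel '[[0,0,0,0,0,0,1],[0,0,0,0,0,0,1]]' | grep tool_pos; done; python3 st.py .641 -.130 .047
```

```text
tool_pos: [0.6458, -0.1324, 0.0917]
tool_pos: [0.6456, -0.1323, 0.0912]
tool_pos: [0.6457, -0.1324, 0.0912]
t 5.12 p [ 0.6457 -0.1324  0.0912] F [-0.3 -0.4  0.7] w 1.004 q [-0.24  0.35  1.77 -0.    1.03 -0.24]
zang 0.06 ydown [-1.e-04  0.e+00 -1.e+00]
tool shift mm [-2.4 44.2 -4.7]
```

```bash
python3 -m handwheel '[[-0.002,0.006,-0.005,0,0,0,1],[0,0.012,0,0,0,0,1],[0,0.012,0,0,0,0,1],[0,0.009,0,0,0,0,1],[0,0.005,0,0,0,0,1],[0,0,0,0,0,0,1],[0,0,0,0,0,0,1],[0,0,0,0,0,0,1]]'; python3 st.py .640 -.130 .047
python3 - <<'E'
from h import *
cv2.imwrite("pics/w3.png",optics.read_camera("wrist")["image"][...,::-1])
E
```

```text
time: 6.12
tool_pos: [0.6412, -0.1305, 0.0479]
tcp_rot: [-1.209, 1.208, -1.209]
wrist_force: [1.2, -1.3, -0.1]
width: 1.003
t 6.12 p [ 0.6412 -0.1305  0.0479] F [ 1.2 -1.3 -0.1] w 1.003 q [-0.24  0.39  1.8  -0.    0.95 -0.24]
zang 0.06 ydown [ 1.1e-03 -3.0e-04 -1.0e+00]
tool shift mm [-0.5  0.9 -1.2]
```

View pics/w3.png

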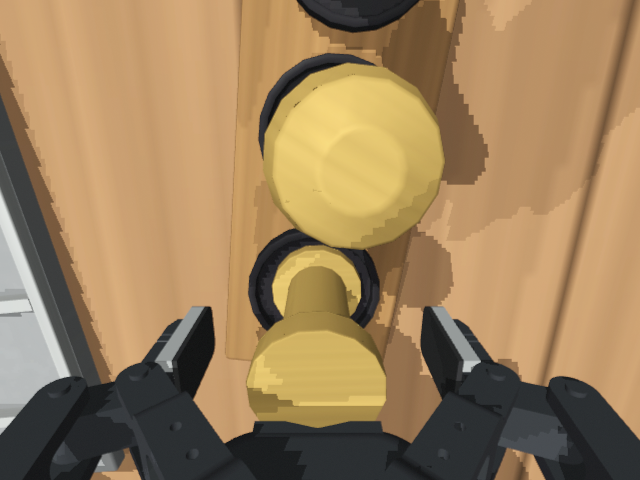

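Well aligned: the spool head is at (316,370), between the pads. Closing.

```bash
python3 -m handwheel '[[0,0,0,0,0,0,0.45],[0,0,0,0,0,0,0.3],[0,0,0,0,0,0,0.2],[0,0,0,0,0,0,0.1],[0,0,0,0,0,0,0.1],[0,0,0,0,0,0,0.1],[0,0,0,0,0,0,0.1],[0,0,0,0,0,0,0.1]]' 40; python3 st.py
```

```text
time: 7.18
tool_pos: [0.6408, -0.1304, 0.0475]
tcp_rot: [-1.21, 1.208, -1.209]
wrist_force: [-0.8, 0.7, 4.0]
width: 0.448
t 7.17 p [ 0.6408 -0.1304  0.0475] F [-0.8  0.7  4. ] w 0.448 q [-0.24  0.39  1.8   0.    0.95 -0.24]
zang 0.06 ydown [ 2.e-04 -0.e+00 -1.e+00]
```

```bash
python3 -m handwheel '[[0,0,0,0,0,0,0.1],[0,0,0,0,0,0,0.1],[0,0,0,0,0,0,0.1]]'; python3 st.py
python3 - <<'E'
from h import *
cv2.imwrite("pics/w4.png",optics.read_camera("wrist")["image"][...,::-1])
cv2.imwrite("pics/s4.png",cv2.resize(optics.read_camera("scene")["image"][220:380,180:420,::-1],None,fx=3.3,fy=3.3))
E
```

```text
time: 7.55
tool_pos: [0.6408, -0.1304, 0.0475]
tcp_rot: [-1.21, 1.208, -1.209]
wrist_force: [-1.5, 0.3, 3.5]
width: 0.453
t 7.55 p [ 0.6408 -0.1304  0.0475] F [-1.5  0.3  3.5] w 0.453 q [-0.24  0.39  1.8   0.    0.95 -0.24]
zang 0.06 ydown [ 2.e-04 -1.e-04 -1.e+00]
```

View pics/w4.png

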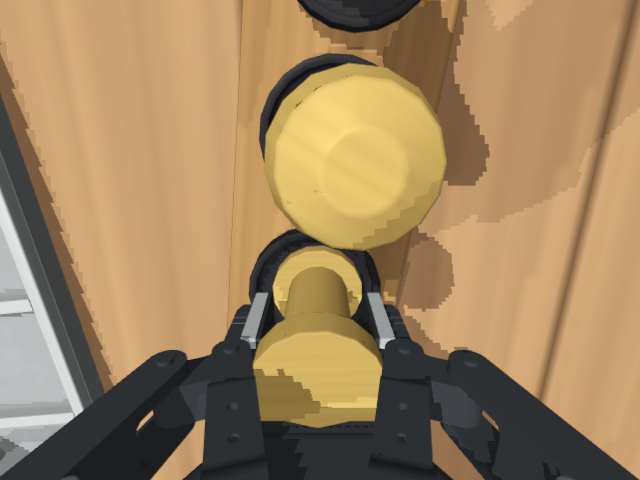

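View pics/s4.png

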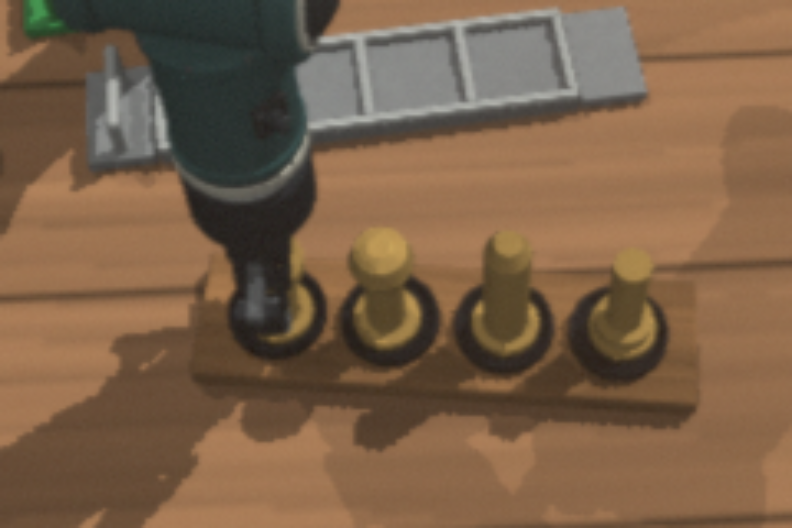

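The fingers stopped at 38 mm: their upper links are touching the 44 mm spool head before the pads reach the stem. I'll open, go up 22 mm and grip the cylindrical head itself.

```bash
python3 -m handwheel '[[0,0,0,0,0,0,0.6],[0,0,0,0,0,0,0.8],[0,0,0,0,0,0,0.8],[0,-0.005,0,0,0,0,0.8],[0,-0.009,0,0,0,0,0.8],[0,-0.006,0,0,0,0,0.8],[0,-0.002,0,0,0,0,0.8],[0,0,0,0,0,0,0.8]]' 40;python3 -m handwheel '[[0,0,0,0,0,0,0.6],[0,0,0,0,0,0,0.5],[0,0,0,0,0,0,0.4],[0,0,0,0,0,0,0.3],[0,0,0,0,0,0,0.3],[0,0,0,0,0,0,0.3]]' 40; python3 st.py
python3 - <<'E'
from h import *
cv2.imwrite("pics/w5.png",optics.read_camera("wrist")["image"][...,::-1])
E
```

```text
time: 8.65
tool_pos: [0.6409, -0.1304, 0.0697]
tcp_rot: [-1.209, 1.208, -1.209]
wrist_force: [-0.1, -0.7, -0.3]
width: 0.802
time: 9.4
tool_pos: [0.6407, -0.1303, 0.0692]
tcp_rot: [-1.21, 1.209, -1.208]
wrist_force: [0.4, 0.5, -1.1]
width: 0.485
t 9.4 p [ 0.6407 -0.1303  0.0692] F [ 0.4  0.5 -1.1] w 0.485 q [-0.24  0.36  1.79  0.    0.99 -0.24]
zang 0.06 ydown [-1.e-04  0.e+00 -1.e+00]
```

View pics/w5.png

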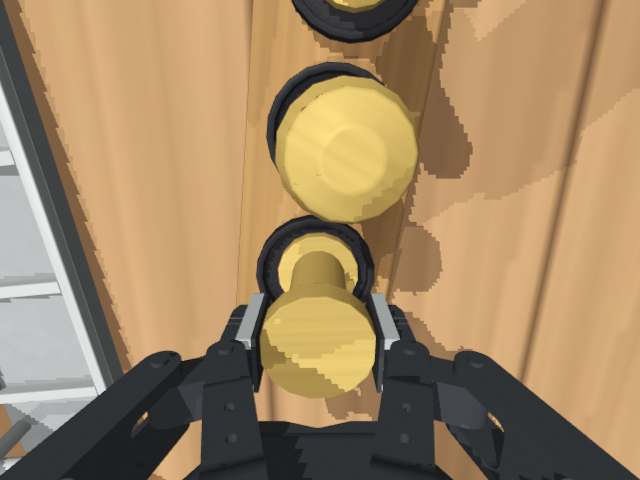

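Pads are seated on both sides of the spool head, at about (260,335) and (378,335). Lifting.

```bash
python3 -m handwheel '[[0,0,0,0,0,0,0.3],[0,-0.005,0,0,0,0,0.3],[0,-0.01,0,0,0,0,0.3],[0,-0.015,0,0,0,0,0.3],[0,-0.015,0,0,0,0,0.3],[0,-0.01,0,0,0,0,0.3],[0,-0.005,0,0,0,0,0.3],[0,0,0,0,0,0,0.3]]' 60; python3 st.py .459 -.1845 .129
python3 - <<'E'
from h import *
cv2.imwrite("pics/w6.png",optics.read_camera("wrist")["image"][...,::-1])
E
```

```text
time: 10.45
tool_pos: [0.6409, -0.1304, 0.1298]
tcp_rot: [-1.209, 1.208, -1.209]
wrist_force: [1.1, 0.7, -2.0]
width: 0.487
t 10.45 p [ 0.6409 -0.1304  0.1298] F [ 1.1  0.7 -2. ] w 0.487 q [-0.24  0.3   1.75  0.    1.09 -0.24]
zang 0.06 ydown [ 8.e-04 -2.e-04 -1.e+00]
tool shift mm [  53.9    0.7 -182. ]
```

View pics/w6.png

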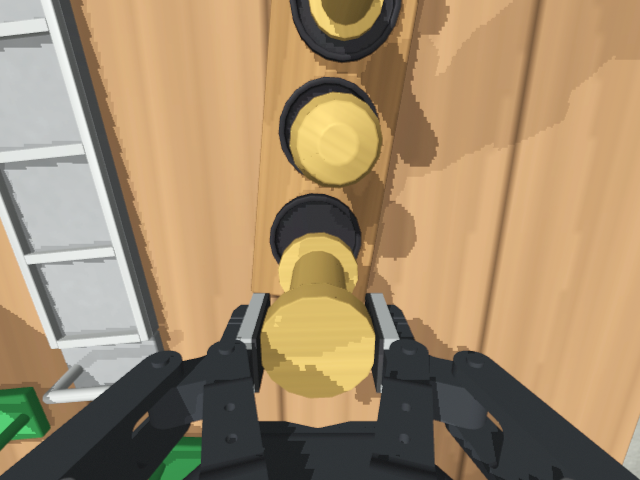

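The spool is held and its cup at (315,225) is empty. Moving over to the handle-end cell.

```bash
python3 -m handwheel '[[0.004,0,-0.012,0,0,0,0.3],[0.008,0,-0.026,0,0,0,0.3],[0.010,0,-0.033,0,0,0,0.3],[0.010,0,-0.036,0,0,0,0.3],[0.010,0,-0.033,0,0,0,0.3],[0.008,0,-0.026,0,0,0,0.3],[0.004,0,-0.016,0,0,0,0.3],[0,0,0,0,0,0,0.3]]'; python3 -m handwheel '[[0,0,0,0,0,0,0.3],[0,0,0,0,0,0,0.3]]' >/dev/null;  python3 st.py .459 -.1845 .058
python3 - <<'E'
from h import *
im,W,T=cloud("wrist"); cv2.imwrite("pics/w7.png",im[...,::-1])
P=W[np.isfinite(W[...,2])]
x,y,z=P.T
k=(z>.0165)&(z<.025)&(x>.37)&(x<.53)&(y>-.225)&(y<.1)
c=np.array([447,-73]);d=np.array([-.101,.995])
Q=P[k]*1000; t=(Q[:,:2]-c)@d; s=(Q[:,:2]-c)@[d[1],-d[0]]
h,e=np.histogram(t[abs(s)<28],np.arange(-170,160,2)); print([(int(e[i]),int(v)) for i,v in enumerate(h) if v>20])
for a,b in((-150,-80),(-70,0)):
  m=(t>a)&(t<b); h,e=np.histogram(s[m],np.arange(-46,46,2)); print([(int(e[i]),int(v)) for i,v in enumerate(h) if v>20])
cv2.imwrite("pics/s7.png",cv2.resize(optics.read_camera("scene")["image"][180:340,160:400,::-1],None,fx=3.3,fy=3.3))
E
```

```text
time: 11.5
tool_pos: [0.4576, -0.1846, 0.129]
tcp_rot: [-1.209, 1.21, -1.209]
wrist_force: [0.6, 0.7, -2.7]
width: 0.484
t 11.75 p [ 0.4597 -0.1845  0.1295] F [ 0.4 -0.5 -2.5] w 0.48 q [-0.43  0.01  2.09  0.    1.04 -0.43]
zang 0.09 ydown [ 7.e-04 -1.e-04 -1.e+00]
tool shift mm [ 0.  71.5 -0.8]
[(-80, 163), (-78, 222), (-76, 230), (-74, 245), (-6, 124), (-4, 303), (-2, 303), (0, 303), (2, 95)]
[(-42, 107), (-40, 236), (-38, 241), (-36, 283), (-34, 32), (32, 54), (34, 261), (36, 250), (38, 243), (40, 102)]
[(-42, 143), (-40, 326), (-38, 331), (-36, 390), (-34, 47), (-32, 24), (-30, 26), (-28, 25), (-26, 30), (-24, 24), (-22, 24), (-20, 27), (-18, 25), (-16, 26), (-14, 29), (-12, 25), (-10, 28), (-8, 23), (-6, 26), (-4, 25), (-2, 26), (0, 26), (2, 26), (4, 28), (6, 26), (8, 24), (10, 27), (12, 24), (14, 26), (16, 27), (18, 25), (20, 28), (22, 28), (24, 25), (26, 27), (28, 25), (30, 24), (32, 80), (34, 356), (36, 338), (38, 333), (40, 134)]
```

View pics/w7.png

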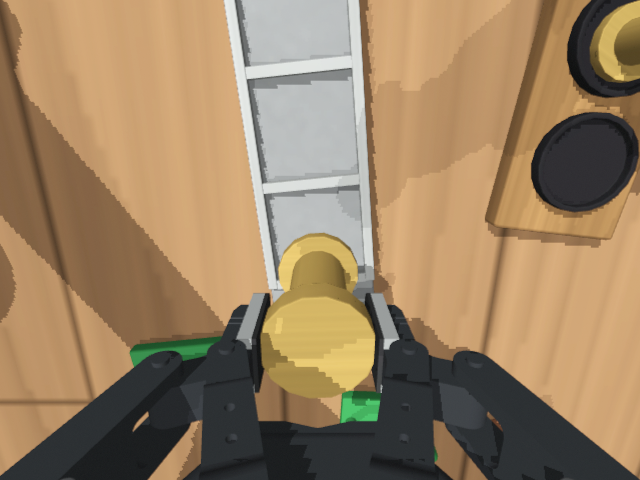

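View pics/s7.png

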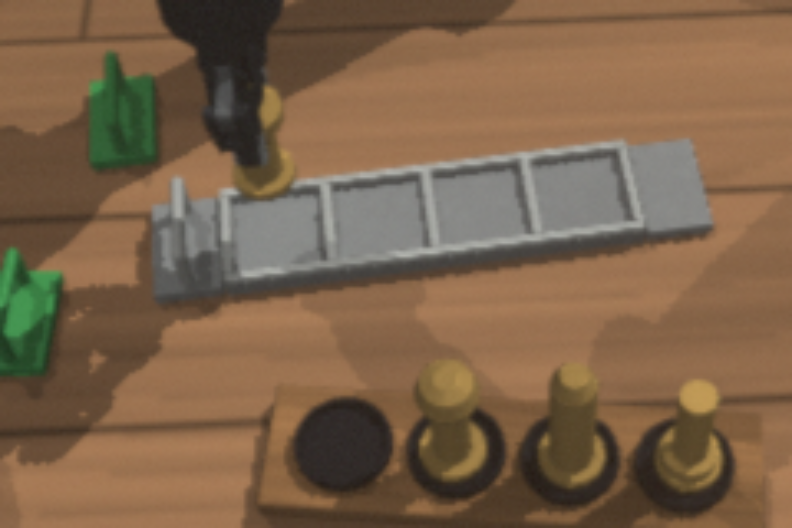

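Slightly off along the row (about 2 mm). I'll correct that and lower.

```bash
python3 -m handwheel '[[0.002,0.010,-0.001,0,0,0,0.3],[0,0.016,0,0,0,0,0.3],[0,0.018,0,0,0,0,0.3],[0,0.014,0,0,0,0,0.3],[0,0.008,0,0,0,0,0.3],[0,0.003,0,0,0,0,0.3],[0,0.001,0,0,0,0,0.3],[0,0,0,0,0,0,0.3]]'; python3 -m handwheel '[[0,0,0,0,0,0,0.3],[0,0,0,0,0,0,0.3]]' >/dev/null;  python3 st.py .4586 -.1865 .0575
```

```text
time: 12.85
tool_pos: [0.4583, -0.1868, 0.0598]
tcp_rot: [-1.209, 1.207, -1.209]
wrist_force: [-0.3, 0.0, -3.5]
width: 0.478
t 13.1 p [ 0.458  -0.1867  0.0596] F [-0.7  0.6 -2.3] w 0.483 q [-0.44  0.1   2.14 -0.    0.9  -0.44]
zang 0.06 ydown [ 6.e-04 -3.e-04 -1.e+00]
tool shift mm [-0.2  2.1  0.6]
```

```bash
python3 -m handwheel '[[0,0.001,0,0,0,0,0.3],[0,0.001,0,0,0,0,0.3],[0,0,0,0,0,0,0.3],[0,0,0,0,0,0,0.3]]';  python3 st.py .4586 -.1865 .0575
python3 - <<'E'
from h import *
cv2.imwrite("pics/w8.png",optics.read_camera("wrist")["image"][...,::-1])
E
```

```text
time: 13.6
tool_pos: [0.4578, -0.1866, 0.0573]
tcp_rot: [-1.21, 1.208, -1.209]
wrist_force: [0.3, 0.5, -1.6]
width: 0.478
t 13.6 p [ 0.4578 -0.1866  0.0573] F [ 0.3  0.5 -1.6] w 0.478 q [-0.44  0.1   2.14  0.    0.89 -0.44]
zang 0.06 ydown [ 1.e-04 -0.e+00 -1.e+00]
tool shift mm [-0.1 -0.2  0.8]
```

View pics/w8.png

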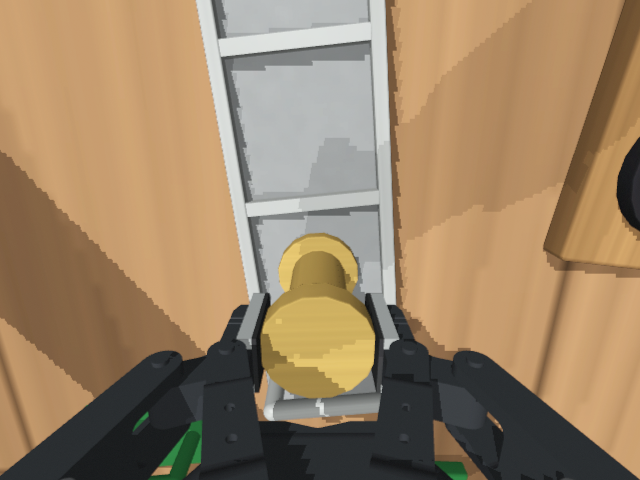

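The spool is inside the handle-end cell and close to the floor. Releasing and rising.

```bash
python3 -m handwheel '[[0,0,0,0,0,0,0.5],[0,0,0,0,0,0,0.55],[0,0,0,0,0,0,0.65],[0,0,0,0,0,0,0.8],[0,0,0,0,0,0,1],[0,0,0,0,0,0,1]]';  python3 -m handwheel '[[0,-0.01,0,0,0,0,1],[0,-0.02,0,0,0,0,1],[0,-0.03,0,0,0,0,1],[0,-0.03,0,0,0,0,1],[0,-0.02,0,0,0,0,1],[0,-0.01,0,0,0,0,1],[0,0,0,0,0,0,1]]';python3 st.py .649 -.060 .177
python3 - <<'E'
from h import *
cv2.imwrite("pics/w9.png",optics.read_camera("wrist")["image"][...,::-1])
cv2.imwrite("pics/s9.png",cv2.resize(optics.read_camera("scene")["image"][180:340,160:400,::-1],None,fx=3.3,fy=3.3))
E
```

```text
time: 14.4
tool_pos: [0.4578, -0.1866, 0.0573]
tcp_rot: [-1.21, 1.208, -1.209]
wrist_force: [0.1, -0.1, 0.0]
width: 1.003
time: 15.28
tool_pos: [0.4582, -0.1868, 0.1782]
tcp_rot: [-1.209, 1.207, -1.21]
wrist_force: [-0.4, 0.2, -0.4]
width: 1.007
t 15.28 p [ 0.4582 -0.1868  0.1782] F [-0.4  0.2 -0.4] w 1.007 q [-0.44 -0.04  2.04 -0.    1.14 -0.44]
zang 0.06 ydown [ 1.6e-03 -8.0e-04 -1.0e+00]
tool shift mm [-126.6    1.4  190.9]
```

View pics/w9.png

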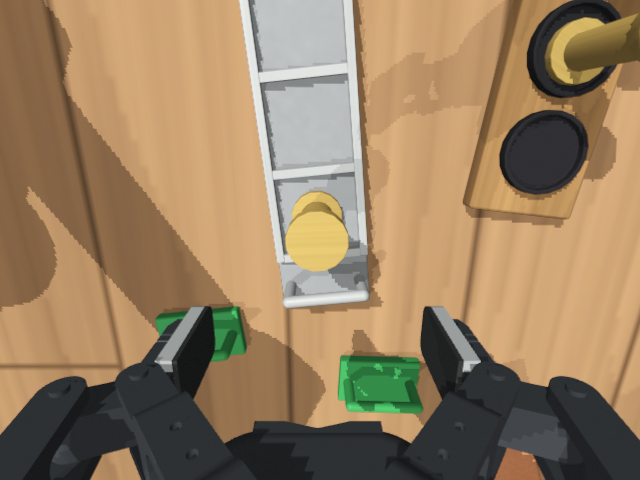

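View pics/s9.png

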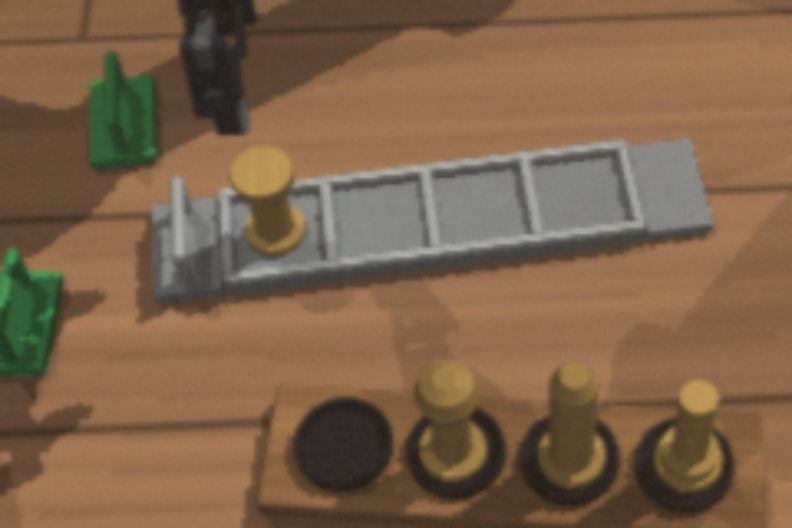

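The spool stands upright in the cell next to the handle. Next is the ball.

```bash
python3 -m handwheel '[[-0.007,0,0.011,0,0,0,1],[-0.017,0,0.025,0,0,0,1],[-0.025,0,0.037,0,0,0,1],[-0.028,0,0.042,0,0,0,1],[-0.025,0,0.038,0,0,0,1],[-0.017,0,0.026,0,0,0,1],[-0.008,0,0.012,0,0,0,1],[0,0,0,0,0,0,1]]';python3 -m handwheel '[[0,0,0,0,0,0,1],[0,0,0,0,0,0,1],[0,0,0,0,0,0,1]]' >/dev/null
cat > ax.py <<'E'
from h import *
import sys
x0,y0,h=map(float,sys.argv[1:4])
im,W,T=cloud("wrist")
P=W[np.isfinite(W[...,2])]; x,y,z=P.T
k=(abs(z-h)<.005)&(abs(y-y0)<.03)&(abs(x-x0)<.03); print(k.sum(),P[k].mean(0).round(4),cv2.minEnclosingCircle((P[k][:,:2]*1000).astype(np.float32)))
E
python3 ax.py .649 -.06 .122; python3 st.py .649 -.060 .042
```

```text
time: 16.38
tool_pos: [0.6487, -0.0587, 0.1763]
tcp_rot: [-1.211, 1.209, -1.207]
wrist_force: [-1.4, -0.1, 0.1]
width: 1.0
2439 [ 0.6488 -0.0589  0.1219] ((648.957763671875, -60.44618606567383), 17.71209144592285)
t 16.8 p [ 0.6482 -0.06    0.1776] F [ 0.1 -1.2  0. ] w 0.996 q [-0.13  0.26  1.72 -0.    1.17 -0.13]
zang 0.01 ydown [ 3.e-04 -1.e-04 -1.e+00]
tool shift mm [  0.  135.6   0.7]
```

The finger links would touch the ball's 42 mm head the same way, so I'll grip the head at its equator (z≈0.106).

```bash
python3 -m handwheel '[[0,0.010,0.001,0,0,0,1],[0,0.018,0,0,0,0,1],[0,0.024,0,0,0,0,1],[0,0.022,0,0,0,0,1],[0,0.013,0,0,0,0,1],[0,0.006,0,0,0,0,1],[0,0.001,0,0,0,0,1],[0,0,0,0,0,0,0.9]]';python3 -m handwheel '[[0,0,0,0,0,0,0.7],[0,0,0,0,0,0,0.6],[0,0,0,0,0,0,0.5],[0,0,0,0,0,0,0.4],[0,0,0,0,0,0,0.3],[0,0,0,0,0,0,0.3],[0,0,0,0,0,0,0.3]]' 60; python3 st.py
python3 - <<'E'
from h import *
cv2.imwrite("pics/w10.png",optics.read_camera("wrist")["image"][...,::-1])
E
```

```text
time: 17.8
tool_pos: [0.6503, -0.0595, 0.0841]
tcp_rot: [-1.209, 1.207, -1.209]
wrist_force: [0.7, -0.0, 0.3]
width: 0.903
time: 18.68
tool_pos: [0.6496, -0.0594, 0.0841]
tcp_rot: [-1.21, 1.208, -1.209]
wrist_force: [-3.2, 0.7, 5.0]
width: 0.448
t 18.68 p [ 0.6496 -0.0594  0.0841] F [-3.2  0.7  5. ] w 0.448 q [-0.13  0.34  1.79 -0.    1.01 -0.13]
zang 0.06 ydown [ 1.e-04 -1.e-04 -1.e+00]
```

View pics/w10.png

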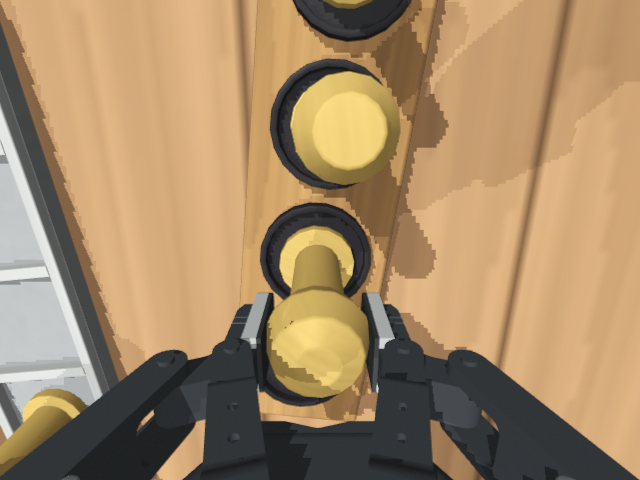

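Pads close on the ball's equator at (265,330) and (368,330). Lifting.

```bash
python3 -m handwheel '[[0,0,0,0,0,0,0.3],[0,-0.005,0,0,0,0,0.3],[0,-0.01,0,0,0,0,0.3],[0,-0.015,0,0,0,0,0.3],[0,-0.015,0,0,0,0,0.3],[0,-0.01,0,0,0,0,0.3],[0,-0.005,0,0,0,0,0.3],[0,0,0,0,0,0,0.3]]' 60; python3 st.py .451 -.112 .144
python3 - <<'E'
from h import *
cv2.imwrite("pics/w11.png",optics.read_camera("wrist")["image"][...,::-1])
E
```

```text
time: 19.73
tool_pos: [0.6499, -0.0594, 0.1439]
tcp_rot: [-1.209, 1.208, -1.209]
wrist_force: [0.6, 0.5, -4.4]
width: 0.45
t 19.73 p [ 0.6499 -0.0594  0.1439] F [ 0.6  0.5 -4.4] w 0.45 q [-0.13  0.29  1.74  0.    1.11 -0.13]
zang 0.05 ydown [ 1.e-03 -1.e-04 -1.e+00]
tool shift mm [  52.4   -0.3 -198.9]
```

View pics/w11.png

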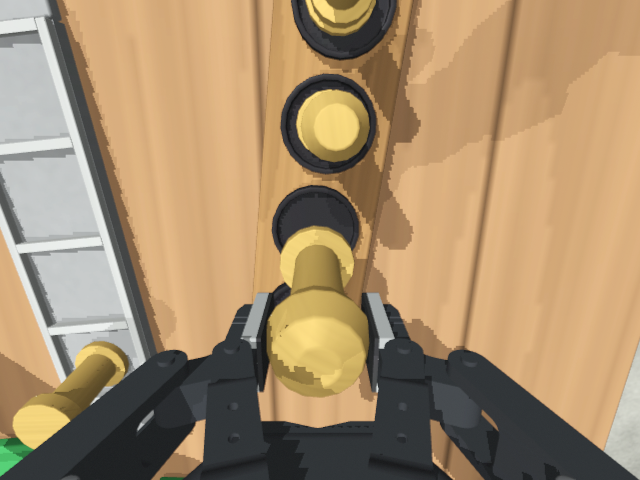

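```bash
python3 -m handwheel '[[0.003,0,-0.012,0,0,0,0.3],[0.006,0,-0.024,0,0,0,0.3],[0.009,0,-0.034,0,0,0,0.3],[0.011,0,-0.038,0,0,0,0.3],[0.010,0,-0.036,0,0,0,0.3],[0.008,0,-0.029,0,0,0,0.3],[0.004,0,-0.018,0,0,0,0.3],[0.001,0,-0.007,0,0,0,0.3]]'; python3 -m handwheel '[[0,0,0,0,0,0,0.3],[0,0,0,0,0,0,0.3],[0,0,0,0,0,0,0.3]]' >/dev/null;  python3 st.py .451 -.112 .073
cat > car.py <<'E'
from h import *
import sys
im,W,T=cloud("wrist"); cv2.imwrite(f"pics/{sys.argv[1]}.png",im[...,::-1])
P=W[np.isfinite(W[...,2])]
x,y,z=P.T
k=(z>.0165)&(z<.025)&(x>.37)&(x<.53)&(y>-.225)&(y<.1)
c=np.array([447.2,-74.7]);d=np.array([-.101,.995])
Q=P[k]*1000; t=(Q[:,:2]-c)@d; s=(Q[:,:2]-c)@[d[1],-d[0]]
h,e=np.histogram(t[abs(s)<28],np.arange(-170,160,2)); print([(int(e[i]),int(v)) for i,v in enumerate(h) if v>40])
h,e=np.histogram(s,np.arange(-46,46,2)); print([(int(e[i]),int(v)) for i,v in enumerate(h) if v>100])
E
python3 car.py w12
```

```text
time: 20.78
tool_pos: [0.4505, -0.1116, 0.1431]
tcp_rot: [-1.209, 1.209, -1.209]
wrist_force: [0.4, 0.2, -4.4]
width: 0.447
t 21.15 p [ 0.4525 -0.1115  0.1434] F [ 0.2  0.4 -5. ] w 0.446 q [-0.3  -0.06  2.13  0.    1.07 -0.3 ]
zang 0.09 ydown [ 4.e-04 -0.e+00 -1.e+00]
tool shift mm [ 0.5 70.4 -1.5]
[(-4, 64), (-2, 207), (0, 200), (2, 210), (4, 84), (72, 276), (74, 280), (76, 269), (78, 181)]
[(-42, 417), (-40, 852), (-38, 843), (-36, 977), (-34, 119), (32, 253), (34, 842), (36, 812), (38, 829), (40, 291)]
```

View pics/w12.png

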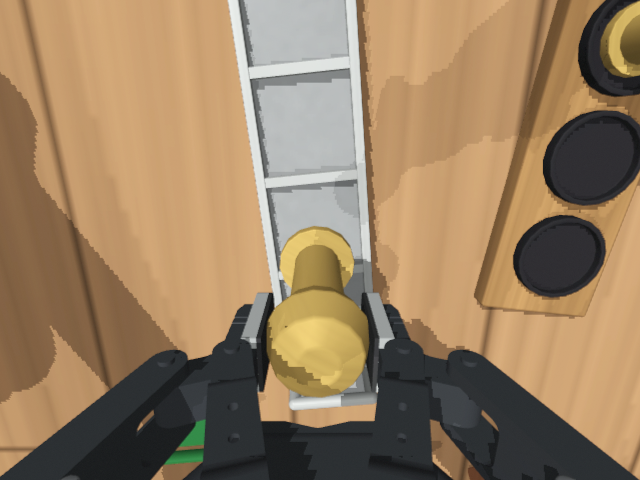

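```bash
python3 -m handwheel '[[0,0.010,-0.001,0,0,0,0.3],[0,0.016,0,0,0,0,0.3],[0,0.018,0,0,0,0,0.3],[0,0.014,0,0,0,0,0.3],[0,0.008,0,0,0,0,0.3],[0,0.003,0,0,0,0,0.3],[0,0.001,0,0,0,0,0.3],[0,0,0,0,0,0,0.3]]'; python3 -m handwheel '[[0,0,0,0,0,0,0.3],[0,0,0,0,0,0,0.3]]' >/dev/null;  python3 st.py .451 -.1115 .0724
```

```text
time: 22.2
tool_pos: [0.4512, -0.1117, 0.0738]
tcp_rot: [-1.209, 1.208, -1.209]
wrist_force: [-0.3, 0.7, -4.5]
width: 0.441
t 22.45 p [ 0.451  -0.1116  0.0737] F [-0.1  0.  -4.1] w 0.445 q [-0.3   0.02  2.19  0.    0.92 -0.3 ]
zang 0.06 ydown [ 7.e-04 -2.e-04 -1.e+00]
tool shift mm [-0.1  1.3  0. ]
```

```bash
python3 -m handwheel '[[0,0.001,0,0,0,0,0.3],[0,0,0,0,0,0,0.3],[0,0,0,0,0,0,0.3]]' | grep -E "pos|force";python3 -m handwheel '[[0,0.0007,0,0,0,0,0.3],[0,0,0,0,0,0,0.3],[0,0,0,0,0,0,0.3]]' | grep -E "pos|force"
```

```text
tool_pos: [0.4506, -0.1116, 0.0722]
wrist_force: [0.7, 0.5, -3.6]
tool_pos: [0.4508, -0.1117, 0.072]
wrist_force: [-1.6, 0.1, 3.1]
```

Contact with the floor (the weight has come off and Fz is now positive). Releasing.

```bash
python3 -m handwheel '[[0,0,0,0,0,0,0.47],[0,0,0,0,0,0,0.52],[0,0,0,0,0,0,0.6],[0,0,0,0,0,0,0.8],[0,0,0,0,0,0,1],[0,0,0,0,0,0,1]]';  python3 -m handwheel '[[0,-0.01,0,0,0,0,1],[0,-0.02,0,0,0,0,1],[0,-0.03,0,0,0,0,1],[0,-0.03,0,0,0,0,1],[0,-0.02,0,0,0,0,1],[0,-0.01,0,0,0,0,1],[0,0,0,0,0,0,1]]';python3 st.py .657 .016 .19
python3 - <<'E'
from h import *
cv2.imwrite("pics/w13.png",optics.read_camera("wrist")["image"][...,::-1])
E
```

```text
time: 23.95
tool_pos: [0.4507, -0.1116, 0.0716]
tcp_rot: [-1.21, 1.208, -1.209]
wrist_force: [0.0, -0.2, -0.7]
width: 1.0
time: 24.82
tool_pos: [0.4512, -0.1117, 0.1924]
tcp_rot: [-1.209, 1.207, -1.21]
wrist_force: [0.0, -0.2, 0.2]
width: 0.995
t 24.82 p [ 0.4512 -0.1117  0.1924] F [ 0.  -0.2  0.2] w 0.995 q [-0.3  -0.11  2.08 -0.    1.17 -0.3 ]
zang 0.06 ydown [ 1.7e-03 -5.0e-04 -1.0e+00]
tool shift mm [-127.5    2.7  206. ]
```

View pics/w13.png

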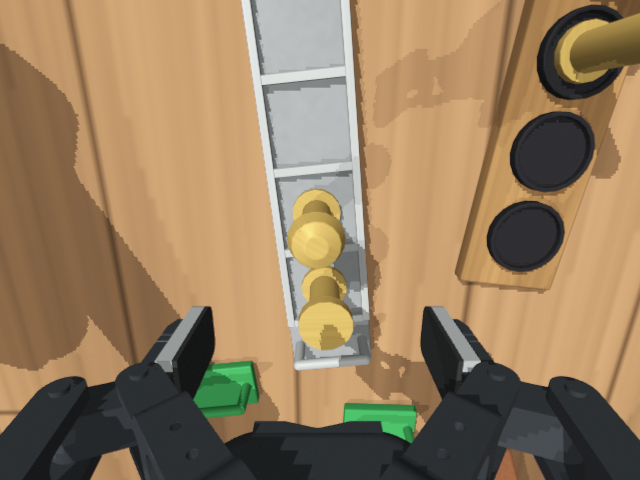

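The ball (316,235) and spool (325,320) both stand upright in cells 2 and 1. Next is the pillar.

```bash
python3 -m handwheel '[[-0.007,0,0.012,0,0,0,1],[-0.017,0,0.027,0,0,0,1],[-0.025,0,0.040,0,0,0,1],[-0.028,0,0.046,0,0,0,1],[-0.025,0,0.041,0,0,0,1],[-0.017,0,0.027,0,0,0,1],[-0.008,0,0.013,0,0,0,1],[0,0,0,0,0,0,1]]';python3 -m handwheel '[[0,0,0,0,0,0,1],[0,0,0,0,0,0,1],[0,0,0,0,0,0,1]]' >/dev/null; 
python3 ax.py .657 .016 .135; python3 st.py .657 .016 .085
```

```text
time: 25.88
tool_pos: [0.6565, 0.0163, 0.1903]
tcp_rot: [-1.212, 1.209, -1.207]
wrist_force: [-0.0, -0.1, -0.6]
width: 1.001
1146 [0.6572 0.0185 0.1349] ((656.9853515625, 16.95510482788086), 12.335317611694336)
t 26.3 p [0.6562 0.0151 0.192 ] F [ 0.2  0.3 -0.2] w 1.002 q [-0.01  0.25  1.69 -0.    1.2  -0.02]
zang 0.02 ydown [ 4.e-04 -0.e+00 -1.e+00]
tool shift mm [ -0.9 107.    0.8]
```

```bash
python3 -m handwheel '[[-0.001,0.012,0.001,0,0,0,1],[0,0.021,0,0,0,0,1],[0,0.026,0,0,0,0,1],[0,0.024,0,0,0,0,1],[0,0.015,0,0,0,0,1],[0,0.008,0,0,0,0,1],[0,0.001,0,0,0,0,1],[0,0,0,0,0,0,0.9]]';python3 -m handwheel '[[0,0,0,0,0,0,0.7],[0,0,0,0,0,0,0.5],[0,0,0,0,0,0,0.4],[0,0,0,0,0,0,0.3],[0,0,0,0,0,0,0.2],[0,0,0,0,0,0,0.2],[0,0,0,0,0,0,0.2],[0,0,0,0,0,0,0.2]]' 60; python3 st.py
python3 - <<'E'
from h import *
cv2.imwrite("pics/w14.png",optics.read_camera("wrist")["image"][...,::-1])
E
```

```text
time: 27.3
tool_pos: [0.6583, 0.0166, 0.0855]
tcp_rot: [-1.209, 1.207, -1.209]
wrist_force: [-0.8, -0.7, -0.8]
width: 0.904
time: 28.3
tool_pos: [0.6576, 0.0166, 0.0851]
tcp_rot: [-1.209, 1.208, -1.209]
wrist_force: [-2.3, 0.4, 5.3]
width: 0.334
t 28.3 p [0.6576 0.0166 0.0851] F [-2.3  0.4  5.3] w 0.334 q [-0.01  0.35  1.77  0.    1.02 -0.01]
zang 0.06 ydown [ 2.e-04  0.e+00 -1.e+00]
```

View pics/w14.png

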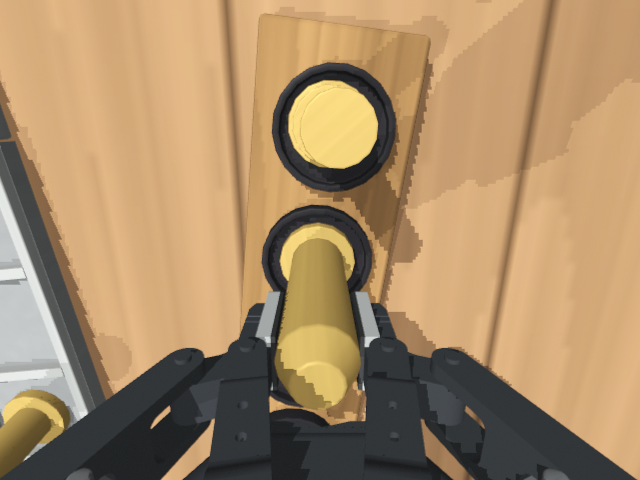

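The pillar stem is gripped at (318,320). Lifting and moving to cell 3.

```bash
python3 -m handwheel '[[0,0,0,0,0,0,0.2],[0,-0.005,0,0,0,0,0.2],[0,-0.01,0,0,0,0,0.2],[0,-0.015,0,0,0,0,0.2],[0,-0.015,0,0,0,0,0.2],[0,-0.01,0,0,0,0,0.2],[0,-0.005,0,0,0,0,0.2],[0,0,0,0,0,0,0.2]]' 60; python3 st.py .4435 -.037 .145
python3 - <<'E'
from h import *
cv2.imwrite("pics/w15.png",optics.read_camera("wrist")["image"][...,::-1])
E
```

```text
time: 29.35
tool_pos: [0.6578, 0.0166, 0.1451]
tcp_rot: [-1.209, 1.208, -1.209]
wrist_force: [1.1, 0.0, -4.2]
width: 0.338
t 29.35 p [0.6578 0.0166 0.1451] F [ 1.1  0.  -4.2] w 0.338 q [-0.01  0.29  1.73 -0.    1.12 -0.01]
zang 0.06 ydown [ 9.e-04 -0.e+00 -1.e+00]
tool shift mm [  53.4   -0.  -214.3]
```

View pics/w15.png

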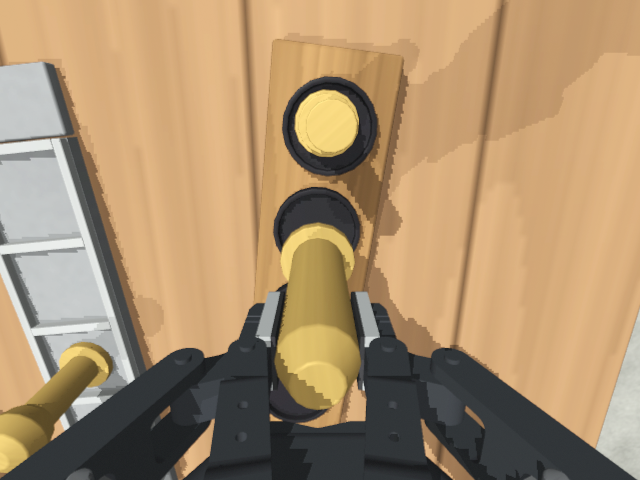

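```bash
python3 -m handwheel '[[0.003,0,-0.012,0,0,0,0.2],[0.006,0,-0.026,0,0,0,0.2],[0.009,0,-0.036,0,0,0,0.2],[0.011,0,-0.042,0,0,0,0.2],[0.010,0,-0.040,0,0,0,0.2],[0.008,0,-0.031,0,0,0,0.2],[0.005,0,-0.019,0,0,0,0.2],[0.001,0,-0.007,0,0,0,0.2]]'; python3 -m handwheel '[[0,0,0,0,0,0,0.2],[0,0,0,0,0,0,0.2],[0,0,0,0,0,0,0.2]]' >/dev/null;  python3 st.py .4435 -.037 .0745
python3 car.py w16
```

```text
time: 30.4
tool_pos: [0.4424, -0.0368, 0.1439]
tcp_rot: [-1.21, 1.21, -1.208]
wrist_force: [-0.1, 0.1, -4.4]
width: 0.337
t 30.77 p [ 0.4453 -0.0365  0.1447] F [-0.3  0.3 -3.9] w 0.337 q [-0.14 -0.1   2.17  0.    1.08 -0.14]
zang 0.08 ydown [ 3.e-04  0.e+00 -1.e+00]
tool shift mm [ 0.5 70.2 -1.9]
[(-148, 63), (-146, 67), (72, 168), (74, 201), (76, 200), (78, 187), (146, 146), (148, 266), (150, 265), (152, 274)]
[(-42, 326), (-40, 656), (-38, 646), (-36, 752), (32, 202), (34, 654), (36, 652), (38, 659), (40, 240)]
```

View pics/w16.png

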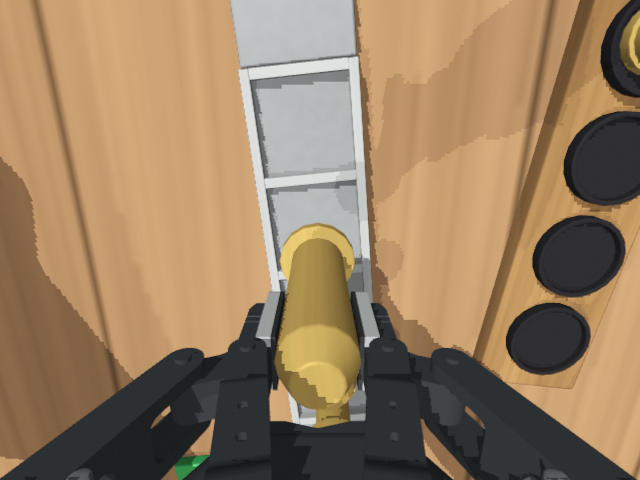

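```bash
python3 -m handwheel '[[0,0.010,-0.002,0,0,0,0.2],[0,0.016,0,0,0,0,0.2],[0,0.018,0,0,0,0,0.2],[0,0.014,0,0,0,0,0.2],[0,0.008,0,0,0,0,0.2],[0,0.003,0,0,0,0,0.2],[0,0.001,0,0,0,0,0.2],[0,0,0,0,0,0,0.2]]'; python3 -m handwheel '[[0,0,0,0,0,0,0.2],[0,0,0,0,0,0,0.2]]' >/dev/null;  python3 st.py .4435 -.037 .0734
python3 -m handwheel '[[0,0.001,0,0,0,0,0.2],[0,0,0,0,0,0,0.2],[0,0,0,0,0,0,0.2]]' | grep -E "pos|force"
```

```text
time: 31.82
tool_pos: [0.4431, -0.0367, 0.0751]
tcp_rot: [-1.209, 1.208, -1.209]
wrist_force: [-0.4, 0.3, -4.8]
width: 0.343
t 32.08 p [ 0.4429 -0.0366  0.0749] F [-0.8  0.1 -4.3] w 0.337 q [-0.14 -0.02  2.23 -0.    0.93 -0.14]
zang 0.06 ydown [ 7.e-04 -1.e-04 -1.e+00]
tool shift mm [0.4 1.5 0.6]
tool_pos: [0.4425, -0.0366, 0.0735]
wrist_force: [-0.6, -0.2, -5.0]
```

```bash
python3 -m handwheel '[[0,0.0007,0,0,0,0,0.2],[0,0,0,0,0,0,0.2],[0,0,0,0,0,0,0.2]]' | grep -E "pos|force"
```

```text
tool_pos: [0.4427, -0.0366, 0.0731]
wrist_force: [-0.4, 0.1, -0.9]
```

Floor contact. Releasing.

```bash
python3 -m handwheel '[[0,0,0,0,0,0,0.36],[0,0,0,0,0,0,0.42],[0,0,0,0,0,0,0.5],[0,0,0,0,0,0,0.8],[0,0,0,0,0,0,1],[0,0,0,0,0,0,1]]';  python3 -m handwheel '[[0,-0.01,0,0,0,0,1],[0,-0.02,0,0,0,0,1],[0,-0.03,0,0,0,0,1],[0,-0.03,0,0,0,0,1],[0,-0.02,0,0,0,0,1],[0,-0.01,0,0,0,0,1],[0,0,0,0,0,0,1]]';python3 st.py .6635 .0925 .19
python3 - <<'E'
from h import *
cv2.imwrite("pics/w17.png",optics.read_camera("wrist")["image"][...,::-1])
E
```

```text
time: 33.58
tool_pos: [0.4426, -0.0366, 0.0729]
tcp_rot: [-1.21, 1.208, -1.209]
wrist_force: [0.3, 0.2, 0.1]
width: 0.998
time: 34.45
tool_pos: [0.4431, -0.0366, 0.1937]
tcp_rot: [-1.209, 1.207, -1.209]
wrist_force: [0.3, -0.5, -1.2]
width: 1.002
t 34.45 p [ 0.4431 -0.0366  0.1937] F [ 0.3 -0.5 -1.2] w 1.002 q [-0.14 -0.16  2.12  0.    1.18 -0.14]
zang 0.06 ydown [ 1.8e-03 -2.0e-04 -1.0e+00]
tool shift mm [-128.9    4.1  220.5]
```

View pics/w17.png

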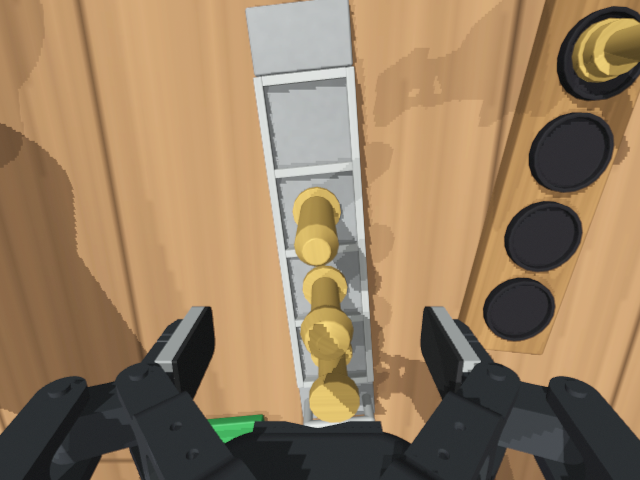

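The pillar (316,225) stands upright in cell 3, with the ball and spool behind it. Last is the step body.

```bash
python3 -m handwheel '[[-0.007,0,0.013,0,0,0,1],[-0.017,0,0.029,0,0,0,1],[-0.025,0,0.043,0,0,0,1],[-0.029,0,0.049,0,0,0,1],[-0.025,0,0.043,0,0,0,1],[-0.017,0,0.029,0,0,0,1],[-0.009,0,0.014,0,0,0,1],[0,0,0,0,0,0,1]]';python3 -m handwheel '[[0,0,0,0,0,0,1],[0,0,0,0,0,0,1],[0,0,0,0,0,0,1]]' >/dev/null; 
python3 ax.py .664 .093 .114; python3 st.py .664 .093 .065
```

```text
time: 35.5
tool_pos: [0.6625, 0.0933, 0.1915]
tcp_rot: [-1.212, 1.209, -1.207]
wrist_force: [0.3, -0.3, 0.4]
width: 1.006
1033 [0.6639 0.0935 0.1141] ((663.8311767578125, 92.99095153808594), 12.011332511901855)
t 35.92 p [0.6621 0.0922 0.1934] F [-0.3 -0.5 -1. ] w 0.998 q [ 0.1   0.28  1.66 -0.    1.21  0.1 ]
zang 0.02 ydown [ 5.e-04  0.e+00 -1.e+00]
tool shift mm [ -0.8 128.4   1.8]
```

```bash
python3 -m handwheel '[[-0.001,0.013,0.002,0,0,0,1],[0,0.026,0,0,0,0,1],[0,0.032,0,0,0,0,1],[0,0.028,0,0,0,0,1],[0,0.017,0,0,0,0,1],[0,0.010,0,0,0,0,1],[0,0.002,0,0,0,0,1],[0,0,0,0,0,0,0.9]]';python3 -m handwheel '[[0,0,0,0,0,0,0.7],[0,0,0,0,0,0,0.5],[0,0,0,0,0,0,0.4],[0,0,0,0,0,0,0.3],[0,0,0,0,0,0,0.15],[0,0,0,0,0,0,0.15],[0,0,0,0,0,0,0.15],[0,0,0,0,0,0,0.15]]' 60; python3 st.py
python3 - <<'E'
from h import *
cv2.imwrite("pics/w18.png",optics.read_camera("wrist")["image"][...,::-1])
E
```

```text
time: 36.92
tool_pos: [0.6652, 0.0937, 0.0658]
tcp_rot: [-1.208, 1.207, -1.209]
wrist_force: [0.3, -0.4, 0.1]
width: 0.898
time: 37.92
tool_pos: [0.6644, 0.0936, 0.0652]
tcp_rot: [-1.21, 1.209, -1.208]
wrist_force: [-2.1, -0.2, 5.1]
width: 0.259
t 37.92 p [0.6644 0.0936 0.0652] F [-2.1 -0.2  5.1] w 0.259 q [ 0.1   0.4   1.75 -0.    0.99  0.1 ]
zang 0.06 ydown [-2.e-04 -0.e+00 -1.e+00]
```

View pics/w18.png

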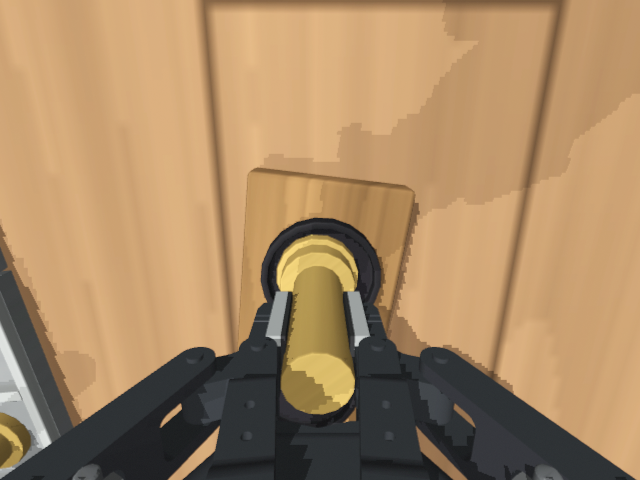

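The step stem is gripped at (318,320). Lifting and moving to cell 4.

```bash
python3 -m handwheel '[[0,0,0,0,0,0,0.15],[0,-0.005,0,0,0,0,0.15],[0,-0.01,0,0,0,0,0.15],[0,-0.015,0,0,0,0,0.15],[0,-0.015,0,0,0,0,0.15],[0,-0.01,0,0,0,0,0.15],[0,-0.005,0,0,0,0,0.15],[0,0,0,0,0,0,0.15]]' 60; python3 st.py .436 .038 .125
```

```text
time: 38.98
tool_pos: [0.6647, 0.0937, 0.1254]
tcp_rot: [-1.209, 1.208, -1.209]
wrist_force: [-0.1, -0.1, -3.9]
width: 0.261
t 38.98 p [0.6647 0.0937 0.1254] F [-0.1 -0.1 -3.9] w 0.261 q [0.1  0.34 1.71 0.   1.09 0.1 ]
zang 0.05 ydown [ 9.e-04  1.e-04 -1.e+00]
tool shift mm [ 5.550e+01  2.000e-01 -2.288e+02]
```

```bash
python3 -m handwheel '[[0.003,0,-0.013,0,0,0,0.15],[0.006,0,-0.028,0,0,0,0.15],[0.009,0,-0.038,0,0,0,0.15],[0.012,0,-0.046,0,0,0,0.15],[0.011,0,-0.043,0,0,0,0.15],[0.009,0,-0.034,0,0,0,0.15],[0.005,0,-0.020,0,0,0,0.15],[0.001,0,-0.007,0,0,0,0.15]]'; python3 -m handwheel '[[0,0,0,0,0,0,0.15],[0,0,0,0,0,0,0.15],[0,0,0,0,0,0,0.15]]' >/dev/null;  python3 st.py .436 .038 .0545
python3 car.py w19
```

```text
time: 39.98
tool_pos: [0.433, 0.0371, 0.124]
tcp_rot: [-1.211, 1.21, -1.208]
wrist_force: [0.2, 0.4, -3.1]
width: 0.257
t 40.35 p [0.4363 0.0376 0.125 ] F [ 1.1  0.1 -2.7] w 0.253 q [ 0.03 -0.1   2.2   0.    1.04  0.03]
zang 0.07 ydown [ 4.e-04  0.e+00 -1.e+00]
tool shift mm [-0.4 70.5 -0.4]
[(146, 78), (148, 241), (150, 230), (152, 244), (154, 101)]
[(-42, 190), (-40, 381), (-38, 347), (-36, 401), (32, 132), (34, 374), (36, 358), (38, 380), (40, 132)]
```

View pics/w19.png

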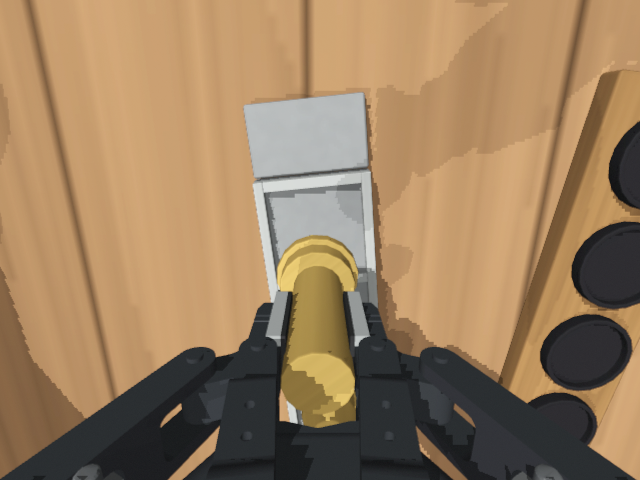

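```bash
python3 -m handwheel '[[0,0.010,0,0,0,0,0.15],[0,0.016,0,0,0,0,0.15],[0,0.018,0,0,0,0,0.15],[0,0.014,0,0,0,0,0.15],[0,0.008,0,0,0,0,0.15],[0,0.003,0,0,0,0,0.15],[0,0.001,0,0,0,0,0.15],[0,0,0,0,0,0,0.15]]'; python3 -m handwheel '[[0,0,0,0,0,0,0.15],[0,0,0,0,0,0,0.15]]' >/dev/null;  python3 st.py .436 .038 .0532
python3 -m handwheel '[[0,0.001,0,0,0,0,0.15],[0,0,0,0,0,0,0.15],[0,0,0,0,0,0,0.15]]' | grep -E "pos|force";python3 -m handwheel '[[0,0.0007,0,0,0,0,0.15],[0,0,0,0,0,0,0.15],[0,0,0,0,0,0,0.15]]' | grep -E "pos|force"
```

```text
time: 41.4
tool_pos: [0.4361, 0.0374, 0.0554]
tcp_rot: [-1.209, 1.208, -1.209]
wrist_force: [0.1, -0.3, -3.7]
width: 0.258
t 41.65 p [0.4358 0.0374 0.0552] F [ 0.3  0.4 -1.3] w 0.254 q [ 0.03  0.    2.26 -0.    0.88  0.03]
zang 0.06 ydown [ 8.e-04 -0.e+00 -1.e+00]
tool shift mm [-0.6  2.   0.2]
tool_pos: [0.4355, 0.0374, 0.0539]
wrist_force: [0.5, 0.1, -3.3]
tool_pos: [0.4355, 0.0374, 0.0532]
wrist_force: [-0.8, 0.1, -3.9]
```

```bash
python3 -m handwheel '[[0,0.0007,0,0,0,0,0.15],[0,0,0,0,0,0,0.15],[0,0,0,0,0,0,0.15]]' | grep -E "pos|force"
```

```text
tool_pos: [0.4356, 0.0374, 0.0531]
wrist_force: [-3.5, -0.2, 5.3]
```

Floor contact. Releasing.

```bash
python3 -m handwheel '[[0,0,0,0,0,0,0.28],[0,0,0,0,0,0,0.34],[0,0,0,0,0,0,0.45],[0,0,0,0,0,0,0.8],[0,0,0,0,0,0,1],[0,0,0,0,0,0,1]]';  python3 -m handwheel '[[0,-0.01,0,0,0,0,1],[0,-0.02,0,0,0,0,1],[0,-0.03,0,0,0,0,1],[0,-0.03,0,0,0,0,1],[0,-0.03,0,0,0,0,1],[0,-0.02,0,0,0,0,1],[0,-0.01,0,0,0,0,1],[0,0,0,0,0,0,1]]';python3 -m handwheel '[[-0.03,0,0,0,0,0,1],[-0.05,0,0,0,0,0,1],[-0.05,0,0,0,0,0,1],[-0.05,0,0,0,0,0,1],[-0.03,0,0,0,0,0,1],[0,0,0,0,0,0,1],[0,0,0,0,0,0,1],[0,0,0,0,0,0,1]]'
python3 - <<'E'
from h import *
im,W,T=cloud()
cv2.imwrite("pics/s20.png",cv2.resize(im[180:340,160:400,::-1],None,fx=3.3,fy=3.3))
cv2.imwrite("pics/s20f.png",im[...,::-1])
P=W[np.isfinite(W[...,2])];P[:,2]+=.001;x,y,z=P.T
for n,x0,y0,h in(("spool",.459,-.186,.088),("ball",.452,-.111,.110),("pillar",.444,-.037,.124),("step",.437,.038,.102)):
    k=(abs(z-h)<.006)&(abs(y-y0)<.03)&(abs(x-x0)<.03); print(n,k.sum(),P[k].mean(0).round(4),z[(abs(y-y0)<.02)&(abs(x-x0)<.02)].max().round(4))
for n,(a,b,c2,d) in {"tin":(.35,.55,.25,.5),"wheel":(.5,.7,.3,.6)}.items():
    k=(z>.015)&(x>a)&(x<b)&(y>c2)&(y<d); print(n,P[k].mean(0))
E
```

```text
time: 43.52
tool_pos: [0.4356, 0.0374, 0.0525]
tcp_rot: [-1.21, 1.208, -1.209]
wrist_force: [0.6, -0.5, -0.4]
width: 1.007
time: 44.52
tool_pos: [0.436, 0.0375, 0.2033]
tcp_rot: [-1.208, 1.207, -1.209]
wrist_force: [-0.1, 0.9, 0.5]
width: 1.001
time: 45.52
tool_pos: [0.4351, 0.2462, 0.202]
tcp_rot: [-1.21, 1.21, -1.21]
wrist_force: [0.2, 0.5, -0.4]
width: 0.998
spool 253 [ 0.4615 -0.1849  0.0873] 0.0921
ball 152 [ 0.4557 -0.1108  0.1092] 0.1145
pillar 65 [ 0.4468 -0.0351  0.123 ] 0.1275
step 81 [0.4385 0.0384 0.1013] 0.1057
tin [0.46135209 0.31397106 0.38908595]
wheel [0.61393862 0.48552919 0.02236223]
```

View pics/s20f.png

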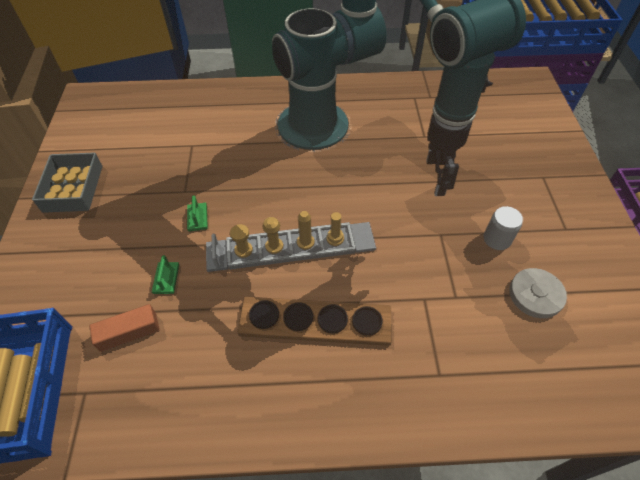

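View pics/s20.png

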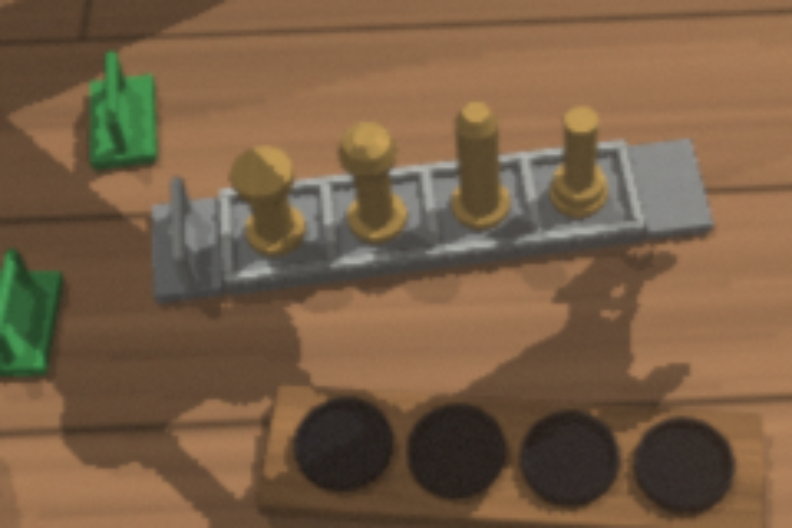

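All four stand upright in order, counted from the handle at (213,250): spool, ball, pillar, step. Their tops are at the expected heights and the bystanders look unmoved. Handing in.

```bash
python3 -c "
from workcell import workorder
print(workorder.finish_job())"
```

```text
the job is handed in; nothing more can be done
None
```

All four tap bodies are in the carrier, in the order asked for: counted from the grey handle, spool, ball, pillar, step. I handed the job in after about 46 s of the 104 s allowed.

- **Grips:** My first grip on the spool's stem stopped at 38 mm because the finger links touched its head. I opened and gripped the spool, and later the ball, by the head instead. The pillar and step were gripped on the stem.
- **Setting down:** The force reading showed floor contact before I released the ball, pillar and step. For the spool it did not clearly show contact, so I released it at the computed height.
- **Last checks:** In the final scene picture and depth, all four bodies stand upright and released in their own cells. Their tops measured within 1 mm of the expected heights, and the four cups are empty.
- **Bystanders:** The wheel measured at its starting position within about 0.2 mm. The tin and the bar look unmoved in the picture. My final depth reading for the tin was unusable because the arm was in that region, and I took none for the bar.
- **Disagreement:** The scene camera and the wrist camera differed by about 3 mm in position. I worked from the wrist camera, and the difference is well inside the roughly 12 mm of play in each cell.

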